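Load a dish into the flap-fronted sample chamber

ROBOT

A 6-joint arm with a two-finger parallel gripper is mounted at the origin on a cart in front of the work surface, level with it; the furniture and walls round the work are solid. World frame = base frame: x ahead of the robot, y to its left, z up, the work surface at z = 0. Lengths are in m, angles in rad, forces in N, time in s.
With the tool pointing down it reaches from about 0.3 to 0.75 m from the base axis. Payload 8.5 kg.
Tool frame: the origin (TCP) lies midway between the tips of the shut fingers; the grasp point (between the pads) lies 19 mm behind it; y points along the fingers, x is the direction in which the jaws open and shut, and the axes are right-handed (so a half turn about y gives the same grasp; the last joint's range is limited). The gripper opens to 88 mm and grips with 3 to 60 N. Pads are 18 mm wide; open, the fingers measure 123 mm over their backs; the gripper's body (75 mm by 187 mm) begins 45 mm behind the grasp point.
Start: joints at [1.081, 0.381, 1.297, -0, 1.464, -0.215], TCP at [0.149, 0.529, 0.239] pointing down, gripper open.
Joint ranges: [-3.11, 3.11], [-0.89, 2.33], [0.22, 2.48], [-1.42, 4.56], [0.17, 2.85], [-2.88, 2.88]. Speed limits (rad/s): [2.39, 2.39, 3.14, 3.14, 3.14, 3.14].

INTERFACE

Orientations are given as a unit quaternion [w, x, y, z].
In Python, from cell import env gives the robot as it stands.
- The arm moves only by the tool arm_command, never from a script. Its argument "plan" is a list of rows, each an object with "slide": the shift along the world's x, y, z in mm, a list of three; "turn": the turn about the world's z in degrees; "gripper": the finger opening in mm, from 0 to 88.1. In form: [{"slide": [dx, dy, dz], "turn": turn, "gripper": gripper}, ...]. A call has 1 to 8 rows; each row is the pose to reach, as a shift and turn from the pose commanded when the call began; what a row does not reach only later rows make up. A row lasts 1/10 s, in which the tool goes at most 50 mm and 8.59 degrees, less where a joint would pass 70% of its speed; a pose out of reach is approached as far as the arm can. A call with a gripper value outside its range is refused whole. The fingers move at their own pace and stop on an object; "grip_force" is the grip in N (left out, the last holds). Time passes only in rows, so rows that repeat a pose let the fingers close. It gives the time, the measured TCP pose, the force and the opening at its end, in the units of the state.
- env.read_state(): the state, without advancing time (a new reading comes with each control period).
- env.capture(name): name is "scene" or "top" or "wrist"; returns a dict with "color" (480x640x3 uint8, red, green, blue), "fovy" (degrees; the focal length in pixels is half the picture's height over the tangent of half this angle, whatever the lens; pixels are square), "cx", "cy" (the principal point, pixels), "rvec" (rotation vector, rad) and "tvec" (3), from world to camera coordinates, as OpenCV has them. Camera axes: x right, y down, z forward; pixel columns grow to the right and rows downward; lengths in m; the calibration is good to about 2 mm. A picture is of the moment at which its call begins. There is no depth.
- env.sign_off(): hands the job in, once; it reports no verdict.
Trained networks look in a picture, given as the dict that the camera call returned (one of the last four; its "shot" number tells which), for a name from the list of things; names that differ only in an ending like _2 or _b are one class to them, and where a whole thing is asked for, a point or a joint stands for the part that bears it (a point fixed in the world has none). Each returns a list of dicts, best first, with "confidence" (0 to 1); they miss things now and then, are a little off and sometimes report something else, mostly with a low value. They report only what shows in the picture. A call takes as long as a camera call. They do not tell look-alikes from the thing itself.
- env.silhouettes(picture, query): "mask" (480x640 bool, what is visible of it).
- env.pinpoint(picture, query): "position" ([x, y, z] in m, in world coordinates, good to about 4 mm: a listed point, or the origin of a listed thing).
The state is a dict: "clock": time; "q": joint angles; "qvel": joint speeds; "joint_torque": joint torques, N m; "tool_pos": TCP position; "ee_rot": TCP orientation; "contact_force": force on the tool from outside, world axes, zero at the start; "torque": the same for the moment, N m; "grip_width": opening from 0.0 (shut) to 1.0 (fully open).
Only numpy, scipy, OpenCV 4.12 (cv2) and the standard library are available. Lean on these libraries where they do the work, as an engineer would, in place of code of your own. Each camera call takes 0.05 s, during which the arm holds its last target.

TASK

Set the glass petri dish down gently, flat between the four pins on the carrier's tray, and let go of it. Then push the carrier by its upright grip through the chamber's sprung flap until it is fully home against the end stop, so that the flap springs shut behind the tray with the dish still lying in its place. Let the carrier alone open the flap (do not touch the flap with the robot), do not tip the dish, and leave the other things on the bench where they are.

Things in the scene. Friction and masses are not known exactly. Their poses are not given: they have to be found in the camera images.
- dish_centre (a point): Clear glass petri dish with its lid on (lid fixed, it does not come off): a round flat disc, 62 mm across the lid, 15 mm high, 30 g, lying flat on the bench at the start. The point is its centre, 7.5 mm above its underside; z up.
- carrier: One loose grey plastic piece, 250 g (may vary), on the chamber's deck: a tray 90 x 90 mm (plate 4 mm thick), then behind it a tongue 24 mm wide, 6 mm thick, with an upright grip at its end. Origin: under the tray's middle, on the deck, 5 mm above the bench. x: push direction, into the chamber; y left; z up.
- tray_centre (a point): Middle of the tray plate's upper face; the dish's centre ends 7.5 mm above it. Axes as the carrier's. Fences run along both sides (y = +-42.5 mm, inner faces 80 mm apart, tops 22 mm above this point); the +x and -x ends are open. Four pins, 6 mm thick and 6 mm high, at x, y = +-27 mm leave the dish about 4 mm of play all round.
- grip_centre (a point): Middle of the carrier's upright grip, a block 24 mm (x) by 14 mm (y) by 50 mm high, 167 mm behind the tray's middle (towards -x). The point is 36 mm above the bench, 25 mm above the tongue and 25 mm below the grip's top. Axes as the carrier's. Grasp it from above, across y.
- home_mark (a point): Fixed in the chamber: where tray_centre lies when the carrier is fully home, its tray touching the rubber end stops. x: push direction (into the chamber), y left, z up. The carrier travels the straight line through this point along x, about 145 to 172 mm; two guide rails (tops 15 mm above the bench) leave the tray 3 mm of play on each side.
- flap_hinge (a point): Middle of the flap's hinge, 65 mm above the bench, 92 mm before home_mark; axes as home_mark's. The fixed chamber is a white box 120 mm wide, reaching 150 mm inward from here, 86 mm high, with a clear roof window, on an aluminium deck 5 mm thick that reaches 270 mm out in front. With the carrier home its grip stands 75 mm outside this point.
- flap (a joint): Angle of the steel flap (96 mm wide) in the chamber's opening: 0 shut, positive swung inward, up to 1.3 rad; never outward. A light spring shuts it. The tray's fences push it open (1 to 3 N) and hold it at about 0.8 rad, clear of the dish; it snaps shut over the tongue once the tray's rear is about 35 mm past it. Lower edge 17 mm above the bench.
- weight: Brass weight with a knob, 25 mm across, 41 mm high, a bystander; origin at its underside.
- timer: Small white timer, 62 x 64 x 18 mm, a bystander; origin at its underside.
- vial: Small glass vial with a white cap, 21 mm across, 45 mm high, a bystander; origin at its underside.
- marker: Black and white marker pen lying on the bench, 135 mm long along its y, 16 mm thick, a bystander; origin at its underside.
Mind the look-alikes: they are no part of the job. Of the things that look like the carrier, the larger one is meant.

How it is judged:
By the outcome, as a careful person would: the job done as asked, in the order asked, and still so for the second after the job is handed in, with the robot touching nothing.
It also fails if it takes over 53 s, if anything falls off the work surface, if the arm or the gripper's body presses on something with over 40 N, if the wrist force passes 120 N, or if a joint passes its speed limit or range.

## Working session

There is one attempt and no reset: what is moved stays moved. The work goes in short steps, Python scripts to look and compute and a tool call to move; the robot and the scene stay as the last step left them, time stands still between calls to the robot, and variables do not carry over. Pictures are saved under pics/ and viewed, and the job is handed in when it is done.

Besides the shell and the picture viewer there is one more tool, called after "Request:" as a command line: name --argument value ..., lists and objects as JSON in quotes. arm_command: Moves the arm, as the interface text tells. Its arguments: {"type":"object","properties":{"plan":{"type":"array","items":{"type":"object","properties":{"slide":{"type":"array","items":{"type":"number"}},"turn":{"type":"number"},"gripper":{"type":"number"}}}},"grip_force":{"type":"number"}},"required":["plan"]}

```bash
ls; mkdir -p pics; cat > h.py <<'E'
import numpy as np, cv2
from cell import env
def save(d,n,box=None,s=1):
    im=cv2.cvtColor(d["color"],cv2.COLOR_RGB2BGR)
    if box: im=im[box[1]:box[3],box[0]:box[2]]
    if s!=1: im=cv2.resize(im,None,fx=s,fy=s,interpolation=cv2.INTER_CUBIC)
    cv2.imwrite("pics/"+n,im)
def K(d):
    f=240/np.tan(np.radians(d["fovy"])/2); return np.array([[f,0,d["cx"]],[0,f,d["cy"]],[0,0,1.]])
def proj(d,P):
    return cv2.projectPoints(np.array(P,float).reshape(-1,3),np.array(d["rvec"],float),np.array(d["tvec"],float),K(d),None)[0].reshape(-1,2)
def back(d,uv,z):
    R=cv2.Rodrigues(np.array(d["rvec"],float))[0];t=np.array(d["tvec"],float).ravel()
    c=-R.T@t; out=[]
    for u,v in np.atleast_2d(uv):
        r=R.T@np.linalg.solve(K(d),[u,v,1]); out.append(c+r*(z-c[2])/r[2])
    return np.array(out)
E
python3 - <<'E'
from h import *
np.set_printoptions(precision=4,suppress=True)
for n in ["scene","top"]:
    d=env.capture(n); save(d,n+"0.png")
    for q in ["dish_centre","carrier","tray_centre","grip_centre","home_mark","flap_hinge","weight","timer","vial","marker"]:
        for r in env.pinpoint(d,q): print(n,q,np.round(r["position"],4),round(r["confidence"],2), proj(d,r["position"])[0].round())
s=env.read_state();print(s)
E
```

```text
pics
scene dish_centre [0.423  0.3279 0.0061] 0.51 [221. 212.]
scene carrier [ 0.5719 -0.4181 -0.0008] 0.88 [456. 359.]
scene carrier [ 0.5763 -0.0272  0.0071] 0.61 [340. 256.]
scene tray_centre [ 0.5772 -0.0255  0.0049] 0.83 [340. 257.]
scene tray_centre [ 0.5682 -0.4181  0.0059] 0.75 [456. 358.]
scene grip_centre [0.4956 0.1187 0.0329] 0.94 [282. 232.]
scene grip_centre [ 0.5363 -0.3132  0.0217] 0.61 [410. 329.]
scene flap_hinge [ 0.6185 -0.0935  0.0666] 0.81 [371. 246.]
scene flap_hinge [ 0.5768 -0.0281  0.0082] 0.61 [340. 256.]
scene weight [ 0.4346 -0.3552 -0.0022] 0.71 [389. 374.]
scene timer [ 0.3511 -0.2268  0.0045] 0.63 [319. 351.]
scene vial [0.702  0.2954 0.0005] 0.65 [305. 187.]
scene vial [ 0.617  -0.0906  0.0652] 0.17 [370. 246.]
scene marker [ 0.6276  0.3339 -0.0002] 0.44 [278. 189.]
top dish_centre [0.4199 0.3219 0.009 ] 0.72 [173. 288.]
top carrier [ 0.5684 -0.4112  0.0002] 0.95 [479. 220.]
top carrier [ 0.5804 -0.0249  0.0088] 0.68 [320. 218.]
top tray_centre [ 0.5752 -0.4219  0.0001] 0.87 [483. 218.]
top tray_centre [ 0.5761 -0.0197  0.0087] 0.76 [318. 220.]
top gr
[... 201 characters left out ...]
1] 0.54 [460. 275.]
top weight [ 0.7022  0.297  -0.0021] 0.35 [188. 173.]
top timer [ 0.3503 -0.2285  0.0017] 0.64 [408. 313.]
top vial [0.7008 0.299  0.0011] 0.4 [186. 173.]
top marker [ 0.6226  0.3334 -0.0011] 0.69 [172. 204.]
{'clock': 1.1, 'q': array([ 1.0807,  0.3806,  1.2974, -0.    ,  1.4636, -0.2153]), 'qvel': array([ 0.0013, -0.0002, -0.0014,  0.0005,  0.001 ,  0.001 ]), 'joint_torque': array([ -0.0025, -43.7799, -22.4737,   0.0714,   0.0313,  -0.0001]), 'tool_pos': array([0.1492, 0.5293, 0.2388]), 'ee_rot': array([ 0.5638, -0.5638, -0.4268,  0.4268]), 'contact_force': array([ 0.2603, -0.3502, -0.1692]), 'torque': array([ 0.0051, -0.0284,  0.0371]), 'grip_width': 0.9997520402980674}
```

View pics/scene0.png

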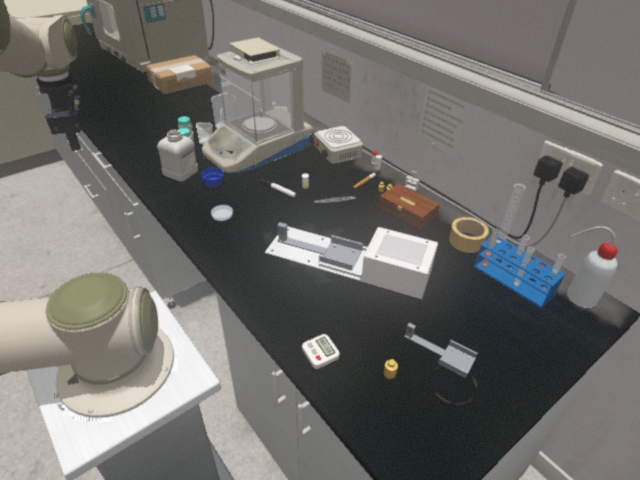

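View pics/top0.png

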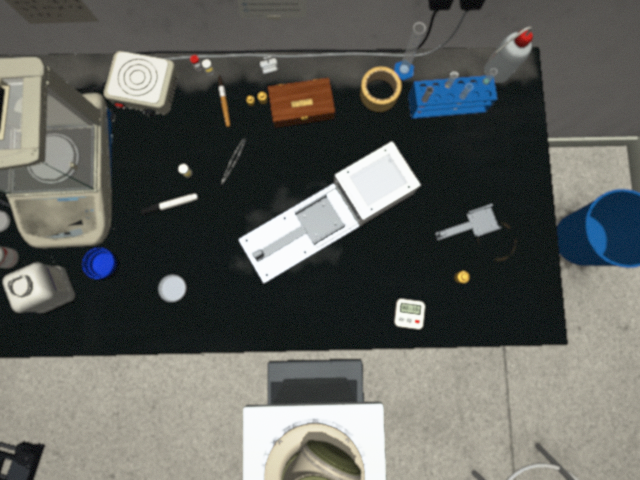

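```bash
python3 - <<'E'
from h import *
np.set_printoptions(precision=4,suppress=True)
d=env.capture("wrist"); save(d,"wrist0.png")
print(d["fovy"],d["cx"],d["cy"],d["rvec"],d["tvec"])
R=cv2.Rodrigues(np.array(d["rvec"],float))[0];print("cam",-R.T@np.array(d["tvec"]).ravel(), R)
im=cv2.imread("pics/scene0.png")
cv2.imwrite("pics/s0z.png",cv2.resize(im[40:180,0:140],None,fx=4,fy=4,interpolation=cv2.INTER_CUBIC))
cv2.imwrite("pics/s0c.png",cv2.resize(im[200:310,250:450],None,fx=4,fy=4,interpolation=cv2.INTER_CUBIC))
im=cv2.imread("pics/top0.png")
cv2.imwrite("pics/t0c.png",cv2.resize(im[130:300,230:430],None,fx=4,fy=3.5*4/3.5*.85,interpolation=cv2.INTER_CUBIC))
from scipy.spatial.transform import Rotation as Ro
s=env.read_state();w=s["ee_rot"];print(Ro.from_quat([w[1],w[2],w[3],w[0]]).as_matrix())
E
```

```text
59.87227004707055 311.4354772131022 237.43407689819344 [-2.2943 -1.737  -0.2751] [-0.55   -0.0445  0.3912]
cam [0.0734 0.5509 0.3855] [[ 0.2713  0.9625 -0.0004]
 [ 0.9153 -0.2579  0.3095]
 [ 0.2978 -0.0844 -0.9509]]
[[ 0.2713  0.     -0.9625]
 [ 0.9625  0.0001  0.2713]
 [ 0.0001 -1.     -0.    ]]
```

View pics/wrist0.png

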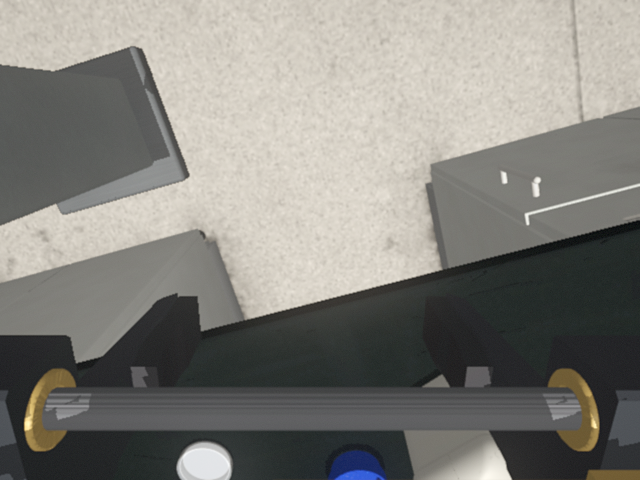

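View pics/s0z.png

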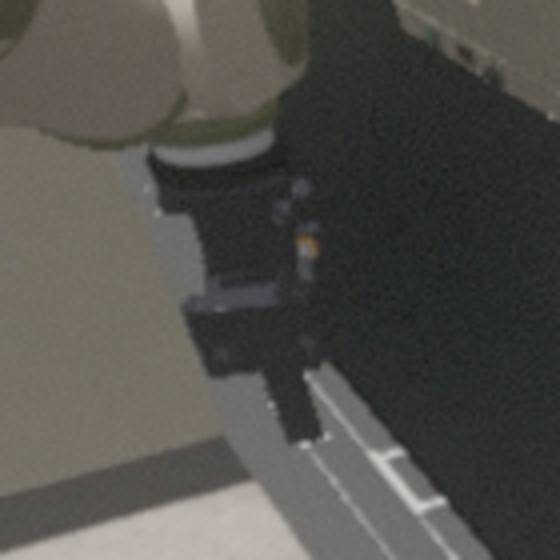

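View pics/s0c.png

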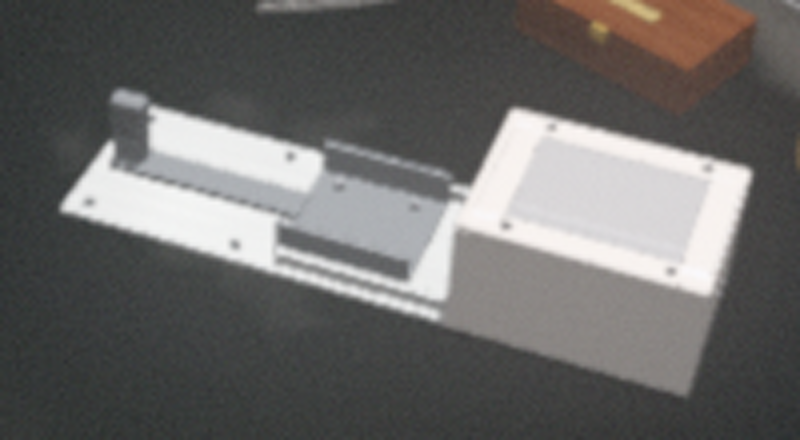

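View pics/t0c.png

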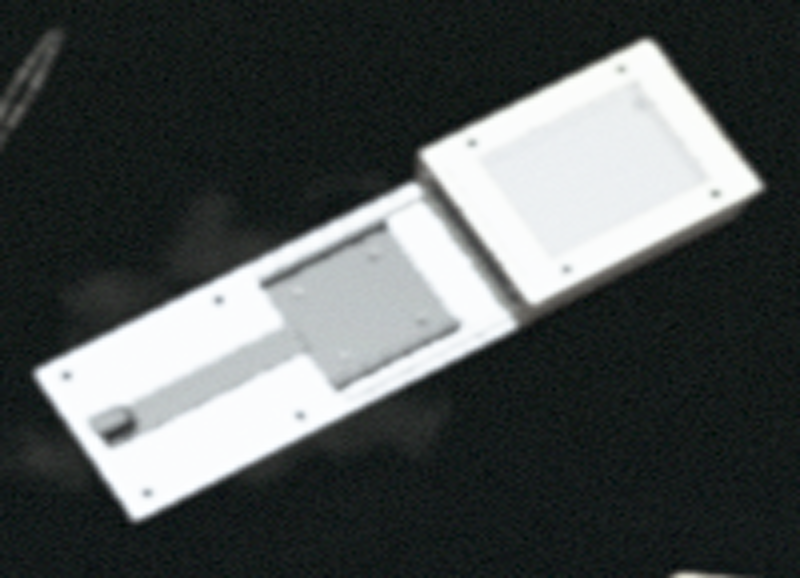

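```bash
python3 - <<'E'
from h import *
d=env.capture("scene"); save(d,"s1.png")
e=env.capture("top"); save(e,"t1.png")
s=env.read_state(); tcp=s["tool_pos"]; X=np.array([.2713,.9625,0]);Z=np.array([-.9625,.2713,0])
for (c,n,box) in [(d,"a",(0,0,170,180)),(e,"b",(0,330,240,480))]:
  for k,(a,b) in enumerate([(93.5,37.5),(37.5,93.5)]):
    im=cv2.cvtColor(c["color"],cv2.COLOR_RGB2BGR)
    im=cv2.resize(im[box[1]:box[3],box[0]:box[2]],None,fx=3.3,fy=3.3,interpolation=cv2.INTER_CUBIC)
    for h,col in [(64,(0,0,255)),(140,(0,255,255))]:
        P=[tcp+np.array([0,0,h/1e3])+(sx*a*X+sz*b*Z)/1e3 for sx,sz in [(1,1),(1,-1),(-1,-1),(-1,1)]]
        uv=((proj(c,P)-box[:2]+.5)*3.3).astype(int); cv2.polylines(im,[uv],True,col,1)
    uv=((proj(c,tcp)-box[:2]+.5)*3.3).astype(int); cv2.circle(im,tuple(map(int,uv[0])),4,(0,255,0),1)
    cv2.imwrite(f"pics/ov_{n}{k}.png",im)
a=cv2.imread("pics/ov_a0.png");b=cv2.imread("pics/ov_a1.png");cv2.imwrite("pics/ov.png",cv2.resize(np.hstack([a,b]),(800,424)))
E
```

```text
(no output)
```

View pics/ov_a0.png

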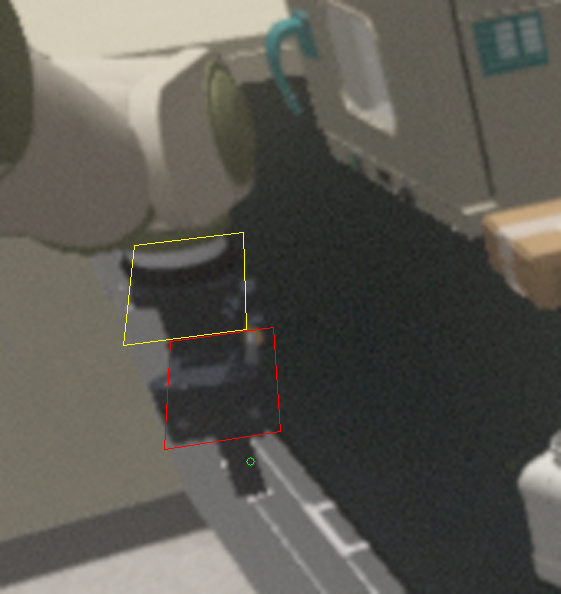

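View pics/ov_a1.png

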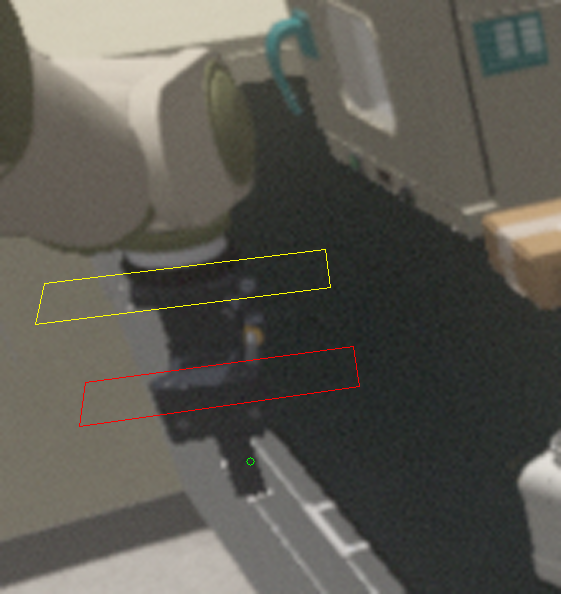

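Request:
arm_command --plan '[{"slide": [36,-42,-3],"turn": -5},{"slide": [68,-80,-6],"turn": -10},{"slide": [100,-118,-9],"turn": -15},{"slide": [132,-156,-12],"turn": -20},{"slide": [164,-194,-15],"turn": -25},{"slide": [196,-232,-18],"turn": -30},{"slide": [228,-270,-21],"turn": -35},{"slide": [260,-308,-24],"turn": -40}]'

```text
schema error: expected keys slide, turn, gripper
```

Request:
arm_command --plan '[{"slide": [32,-38,-3],"turn": -4.3},{"slide": [60,-72,-10],"turn": -4.3},{"slide": [76,-92,-15],"turn": -4.3},{"slide": [76,-92,-15],"turn": -4.3},{"slide": [76,-92,-15],"turn": -4.3}]'

```text
schema error: expected keys slide, turn, gripper
```

```bash
python3 - <<'E'
from h import *
np.set_printoptions(precision=4,suppress=True)
d=env.capture("wrist"); save(d,"w1.png")
for q in ["grip_centre","tray_centre","flap_hinge","dish_centre"]:
    for r in env.pinpoint(d,q): print(q,np.round(r["position"],4),round(r["confidence"],2), proj(d,r["position"])[0].round())
s=env.read_state();print(s["clock"],s["tool_pos"],s["q"],s["ee_rot"],s["contact_force"])
E
```

```text
dish_centre [0.4213 0.3244 0.007 ] 0.81 [205. 462.]
1.5 [0.1492 0.5293 0.2388] [ 1.0807  0.3806  1.2974  0.      1.4636 -0.2153] [ 0.5638 -0.5638 -0.4268  0.4268] [-0.3895  0.1144  0.0282]
```

View pics/w1.png

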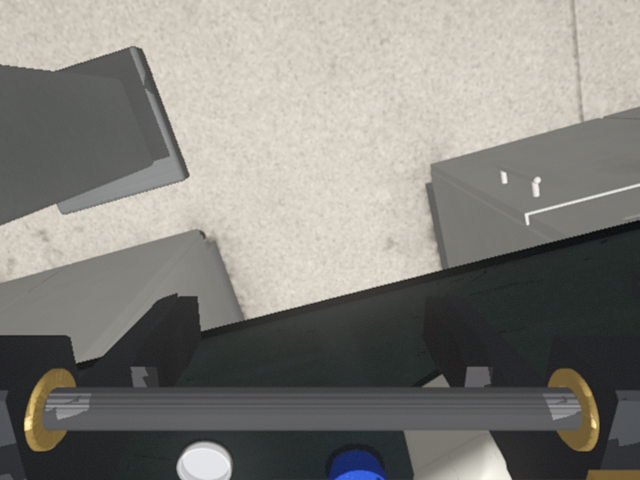

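Request:
arm_command --plan '[{"slide": [36,-42,-3],"turn": -5,"gripper": 88},{"slide": [68,-80,-6],"turn": -10,"gripper": 88},{"slide": [100,-118,-9],"turn": -15,"gripper": 88},{"slide": [132,-156,-12],"turn": -20,"gripper": 88},{"slide": [164,-194,-15],"turn": -25,"gripper": 88},{"slide": [196,-232,-18],"turn": -30,"gripper": 88},{"slide": [228,-270,-21],"turn": -35,"gripper": 88},{"slide": [260,-308,-24],"turn": -40,"gripper": 88}]'

```text
clock: 2.3
tool_pos: [0.4078, 0.2224, 0.2151]
ee_rot: [0.676, -0.676, -0.207, 0.207]
contact_force: [1.2, 1.4, 0.0]
grip_width: 0.997
```

Request:
arm_command --plan '[{"slide": [32,-38,-3],"turn": -4.3,"gripper": 88},{"slide": [60,-72,-10],"turn": -4.3,"gripper": 88},{"slide": [76,-92,-15],"turn": -4.3,"gripper": 88},{"slide": [76,-92,-15],"turn": -4.3,"gripper": 88},{"slide": [76,-92,-15],"turn": -4.3,"gripper": 88}]'

```text
clock: 2.8
tool_pos: [0.4825, 0.1323, 0.1999]
ee_rot: [0.683, -0.683, -0.182, 0.183]
contact_force: [-0.3, -0.9, -0.3]
grip_width: 1.0
```

```bash
python3 - <<'E'
from h import *
np.set_printoptions(precision=4,suppress=True)
d=env.capture("wrist"); save(d,"w2.png")
for q in ["grip_centre","tray_centre","flap_hinge","dish_centre"]:
    for r in env.pinpoint(d,q): print(q,np.round(r["position"],4),round(r["confidence"],2), proj(d,r["position"])[0].round())
s=env.read_state();print(s["clock"],s["tool_pos"],s["q"],s["ee_rot"],s["contact_force"])
E
```

```text
grip_centre [0.4945 0.1189 0.0376] 0.84 [315. 233.]
grip_centre [0.6245 0.3369 0.0029] 0.5 [604.  64.]
tray_centre [ 0.579  -0.0222  0.0081] 0.63 [317. 386.]
3.05 [0.4823 0.1331 0.2004] [ 0.0323  0.3275  1.4985 -0.      1.315  -0.4921] [-0.6829  0.683   0.1835 -0.1831] [ 0.3752 -0.6639 -0.1092]
```

View pics/w2.png

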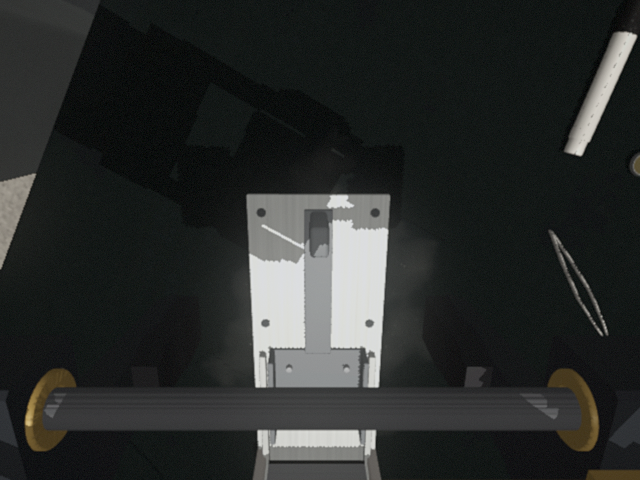

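```bash
python3 - <<'E'
from h import *
im=cv2.imread("pics/w2.png")
cv2.imwrite("pics/w2z.png",cv2.resize(im[185:385,235:400],None,fx=4,fy=3,interpolation=cv2.INTER_CUBIC))
cv2.imwrite("pics/w2y.png",cv2.resize(im[340:480,235:400],None,fx=4,fy=4,interpolation=cv2.INTER_CUBIC))
E
```

```text
(no output)
```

View pics/w2z.png

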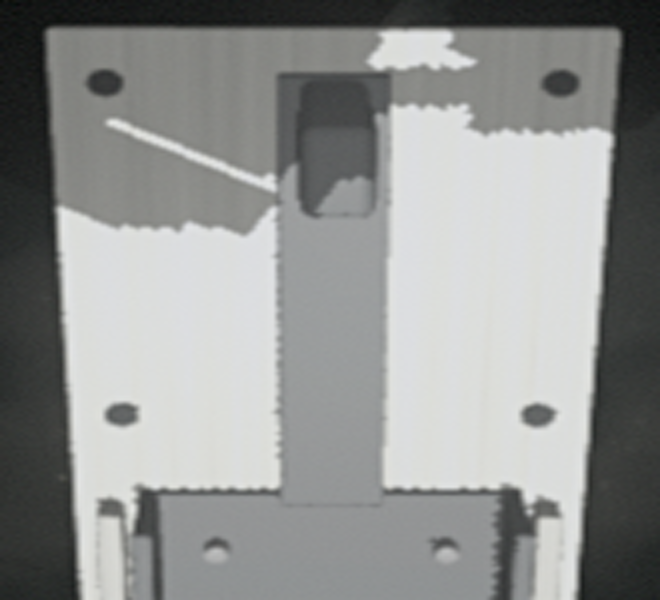

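View pics/w2y.png

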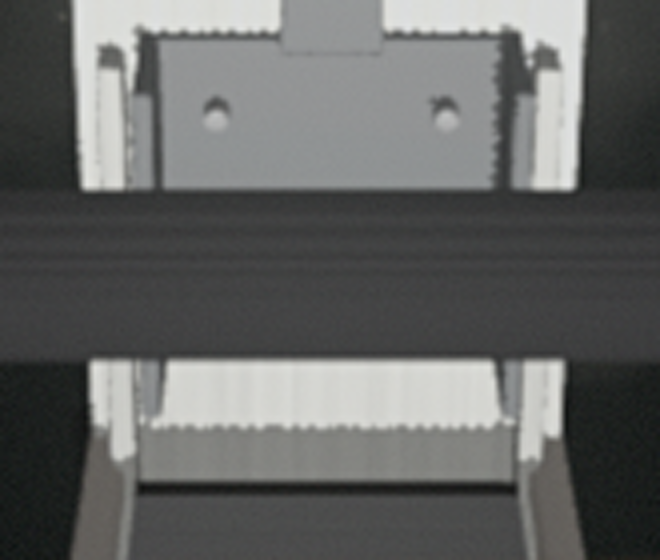

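```bash
cat > fit.py <<'E'
from h import *
np.set_printoptions(precision=4,suppress=True)
class D(dict): pass
E
python3 - <<'E'
from h import *
np.set_printoptions(precision=4,suppress=True)
d=env.capture("wrist")
import pickle; pickle.dump({k:d[k] for k in d if k!="color"},open("w2.pkl","wb"))
g=lambda p,z: back(d,p,z/1e3)
for n,p,z in [("deck",[(246.75,194.3),(389.75,194.3)],5),("tongue end",[(304.5,209.3),(332.5,209.3)],11),("tray rear",[(269,348.5),(365,348.5)],9),("tongue front",[(305,353.3),(330.8,353.3)],11),("pins",[(289.25,370),(346.25,370)],15),("griptop",[(311,257),(328.5,257)],61)]:
    P=g(p,z); print(n,P[:,:2].ravel(),"mid",P.mean(0)[:2],"w",np.linalg.norm(P[0]-P[1]))
E
```

```text
deck [0.4338 0.1118 0.5371 0.1716] mid [0.4855 0.1417] w 0.119427467857237
tongue end [0.4812 0.1261 0.5013 0.1377] mid [0.4913 0.1319] w 0.02323790193228092
tray rear [ 0.5192 -0.0072  0.5968  0.0377] mid [0.558  0.0153] w 0.08969818037701241
tongue front [0.5502 0.0063 0.5711 0.0184] mid [0.5606 0.0124] w 0.024062745262552834
pins [ 0.5452 -0.0144  0.5913  0.0123] mid [ 0.5682 -0.001 ] w 0.05329428601621178
griptop [0.4976 0.1086 0.5087 0.115 ] mid [0.5032 0.1118] w 0.012831286057479012
```

Request:
arm_command --plan '[{"slide": [8,-6,-30],"turn": 0,"gripper": 60},{"slide": [15,-12,-70],"turn": 0,"gripper": 50},{"slide": [15,-12,-110],"turn": 0,"gripper": 50},{"slide": [15,-12,-140],"turn": 0,"gripper": 50},{"slide": [15,-12,-160],"turn": 0,"gripper": 50},{"slide": [15,-12,-170],"turn": 0,"gripper": 50},{"slide": [15,-12,-172],"turn": 0,"gripper": 50},{"slide": [15,-12,-172],"turn": 0,"gripper": 40}]' --grip_force 15

```text
clock: 3.9
tool_pos: [0.4981, 0.1204, 0.0286]
ee_rot: [-0.683, 0.683, 0.183, -0.183]
contact_force: [-0.0, 0.4, 0.7]
grip_width: 0.504
```

```bash
python3 - <<'E'
from h import *
np.set_printoptions(precision=4,suppress=True)
s=env.read_state();print(s["clock"],s["tool_pos"],s["contact_force"],s["grip_width"]*88.1)
for n in ["wrist","scene"]:
    d=env.capture(n); save(d,n+"3.png")
s=env.read_state();print(s["clock"],s["tool_pos"],s["contact_force"],s["grip_width"]*88.1)
im=cv2.imread("pics/scene3.png");cv2.imwrite("pics/s3z.png",cv2.resize(im[150:310,230:450],None,fx=3.6,fy=3.6,interpolation=cv2.INTER_CUBIC))
E
```

```text
3.9 [0.4981 0.1204 0.0286] [-0.0073  0.4453  0.7439] 44.4011510309163
4.0 [0.4984 0.1203 0.029 ] [-0.3485  0.1906  0.1911] 40.30752642398474
```

View pics/wrist3.png

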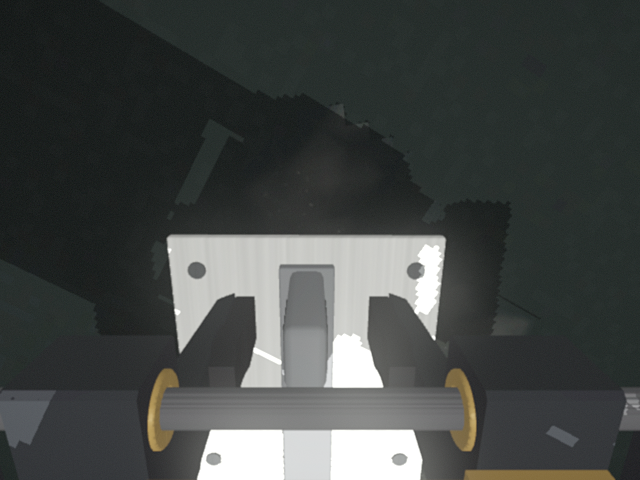

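View pics/s3z.png

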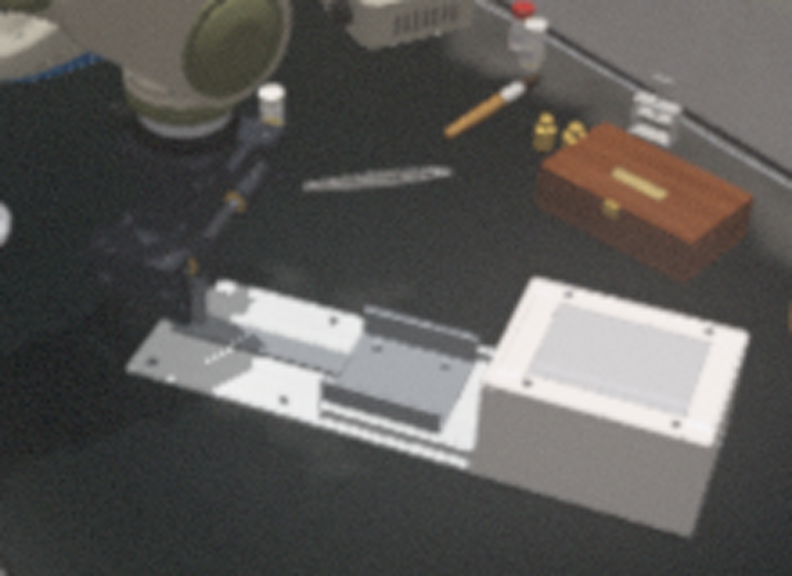

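Request:
arm_command --plan '[{"slide": [0,0,-1],"turn": 0,"gripper": 10},{"slide": [0,0,-1],"turn": 0,"gripper": 10},{"slide": [0,0,-1],"turn": 0,"gripper": 10},{"slide": [0,0,-1],"turn": 0,"gripper": 10},{"slide": [0,0,-1],"turn": 0,"gripper": 10},{"slide": [0,0,-1],"turn": 0,"gripper": 10},{"slide": [0,0,-1],"turn": 0,"gripper": 10}]' --grip_force 15

```text
clock: 4.7
tool_pos: [0.4977, 0.1202, 0.0272]
ee_rot: [-0.683, 0.683, 0.183, -0.183]
contact_force: [-2.7, -1.0, 5.6]
grip_width: 0.159
```

Request:
arm_command --plan '[{"slide": [-2,3.5,-1],"turn": 0,"gripper": 10},{"slide": [-4,7,-1],"turn": 0,"gripper": 10},{"slide": [-6,10.5,-1],"turn": 0,"gripper": 10},{"slide": [-8,14,-1],"turn": 0,"gripper": 10},{"slide": [-10,17.3,-1],"turn": 0,"gripper": 10},{"slide": [-10,17.3,-1],"turn": 0,"gripper": 10},{"slide": [-10,17.3,-1],"turn": 0,"gripper": 10}]'

```text
clock: 5.4
tool_pos: [0.4897, 0.1371, 0.0271]
ee_rot: [-0.682, 0.684, 0.184, -0.181]
contact_force: [2.1, -3.4, 9.6]
grip_width: 0.159
```

Request:
arm_command --plan '[{"slide": [0,0,0],"turn": 0,"gripper": 45},{"slide": [0,0,0],"turn": 0,"gripper": 50},{"slide": [0,0,0],"turn": 0,"gripper": 50},{"slide": [0,0,20],"turn": 0,"gripper": 50},{"slide": [0,0,60],"turn": 0,"gripper": 60},{"slide": [0,0,100],"turn": 0,"gripper": 88},{"slide": [0,0,140],"turn": 0,"gripper": 88},{"slide": [0,0,170],"turn": 0,"gripper": 88}]'

```text
clock: 6.2
tool_pos: [0.4878, 0.1377, 0.1982]
ee_rot: [-0.683, 0.683, 0.183, -0.182]
contact_force: [-0.4, -0.9, -0.5]
grip_width: 0.858
```

```bash
python3 - <<'E'
from h import *
np.set_printoptions(precision=4,suppress=True)
s=env.read_state();print(s["clock"],s["tool_pos"],s["contact_force"],s["grip_width"]*88.1)
for n in ["wrist"]:
    d=env.capture(n); save(d,n+"4.png")
    import pickle; pickle.dump({k:d[k] for k in d if k!="color"},open("w4.pkl","wb"))
im=cv2.imread("pics/wrist4.png");cv2.imwrite("pics/w4z.png",cv2.resize(im[165:385,235:400],None,fx=4,fy=2.7,interpolation=cv2.INTER_CUBIC))
E
```

```text
6.2 [0.4878 0.1377 0.1982] [-0.3601 -0.8814 -0.5361] 75.57331771090475
```

View pics/wrist4.png

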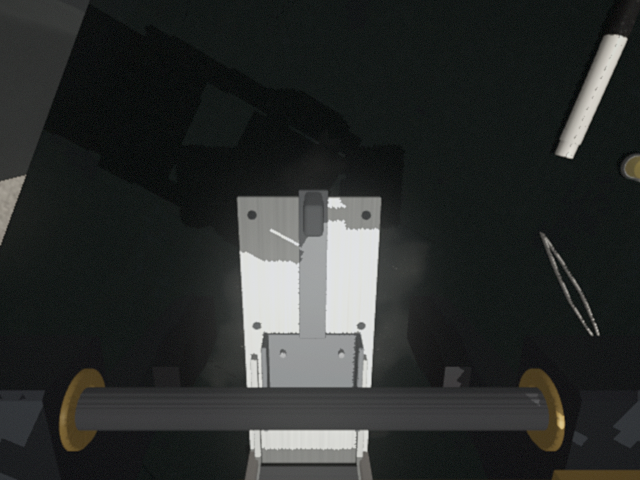

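View pics/w4z.png

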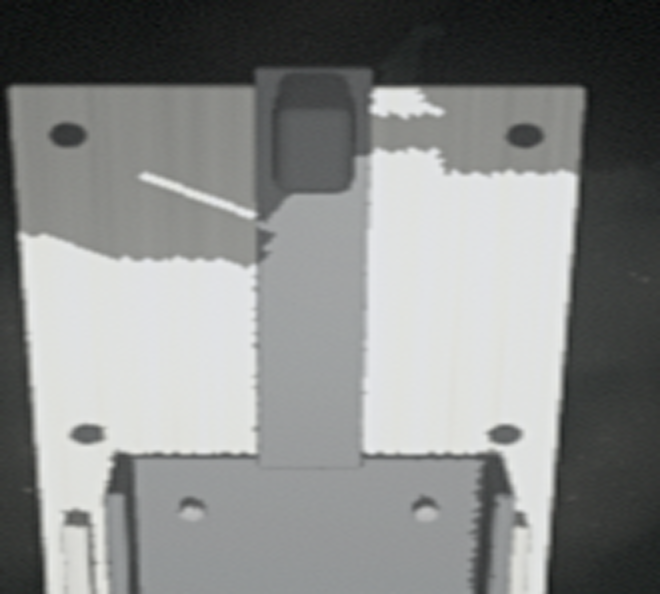

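```bash
python3 - <<'E'
from h import *
import pickle
np.set_printoptions(precision=4,suppress=True)
d=pickle.load(open("w4.pkl","rb"))
c=lambda L:[(235+u/4,165+v/2.7) for u,v in L]
u0=np.array([.5,-.866])
for n,p,z,o in [("deck",[(10,87),(585,87)],5,270),("tongue end",[(257,68),(373,68)],11,179),("tray rear",[(115,455),(497,455)],9,45),("tongue front",[(258,467),(362,467)],11,42),("pins",[(192,517),(427,517)],15,27),("griptop",[(276,190),(353,190)],61,155)]:
    P=back(d,c(p),z/1e3); v=P[1]-P[0]; print(n,"mid",P.mean(0)[:2],"w",np.linalg.norm(v),"ang",np.degrees(np.arctan2(v[1],v[0])),"->tray",P.mean(0)[:2]+o/1e3*u0)
E
```

```text
deck mid [0.4858 0.1407] w 0.11957302456802685 ang 29.948244621651288 ->tray [ 0.6208 -0.0931]
tongue end mid [0.4854 0.1487] w 0.02357168702140537 ang 29.949930539244487 ->tray [ 0.5749 -0.0063]
tray rear mid [0.5506 0.032 ] w 0.08756748611168921 ang 29.911626865299933 ->tray [ 0.5731 -0.007 ]
tongue front mid [0.5531 0.0295] w 0.0237881972854039 ang 29.910289931953972 ->tray [ 0.5741 -0.0069]
pins mid [0.5614 0.0147] w 0.05395780251315406 ang 29.904608883977573 ->tray [ 0.5749 -0.0087]
griptop mid [0.4963 0.129 ] w 0.01377406076936385 ang 29.938782240279522 ->tray [ 0.5738 -0.0052]
```

Request:
arm_command --plan '[{"slide": [-9,25,0],"turn": -8,"gripper": 88},{"slide": [-20,55,0],"turn": -16,"gripper": 88},{"slide": [-31,85,0],"turn": -24,"gripper": 88},{"slide": [-42,115,0],"turn": -32,"gripper": 88},{"slide": [-52,145,0],"turn": -40,"gripper": 88},{"slide": [-60,170,0],"turn": -48,"gripper": 88},{"slide": [-65,183,-10],"turn": -56,"gripper": 88},{"slide": [-66,187,-20],"turn": -64,"gripper": 88}]'

```text
clock: 7.05
tool_pos: [0.4209, 0.3259, 0.1752]
ee_rot: [0.676, -0.676, 0.208, -0.208]
contact_force: [0.2, 1.0, 0.3]
grip_width: 0.997
```

Request:
arm_command --plan '[{"slide": [0,0,-10],"turn": -8,"gripper": 88},{"slide": [0,0,-20],"turn": -16,"gripper": 88},{"slide": [0,0,-30],"turn": -24,"gripper": 88},{"slide": [0,0,-40],"turn": -26,"gripper": 88},{"slide": [0,0,-40],"turn": -26,"gripper": 88}]'

```text
clock: 7.55
tool_pos: [0.4211, 0.3243, 0.1344]
ee_rot: [-0.611, 0.613, -0.354, 0.353]
contact_force: [0.7, -1.4, 0.2]
grip_width: 0.999
```

```bash
python3 - <<'E'
from h import *
np.set_printoptions(precision=4,suppress=True)
d=env.capture("wrist"); save(d,"w5.png")
for q in ["dish_centre"]:
    for r in env.pinpoint(d,q): print(q,np.round(r["position"],4),round(r["confidence"],2), proj(d,r["position"])[0].round())
    for r in env.silhouettes(d,q)[:1]:
        m=r["mask"].astype(np.uint8); cs,_=cv2.findContours(m,cv2.RETR_EXTERNAL,cv2.CHAIN_APPROX_NONE); c=max(cs,key=cv2.contourArea)
        e=cv2.fitEllipse(c); print(e, back(d,[e[0]],.011), c[:,0].min(0),c[:,0].max(0))
s=env.read_state();print(s["clock"],s["tool_pos"],s["q"],s["ee_rot"])
from scipy.spatial.transform import Rotation as Ro
w=s["ee_rot"];x=Ro.from_quat([w[1],w[2],w[3],w[0]]).as_matrix()[:,0];print("az",np.degrees(np.arctan2(x[1],x[0])))
E
```

```text
dish_centre [0.4175 0.3258 0.007 ] 0.82 [305. 230.]
7.7 [0.4219 0.3246 0.1362] [0.4333 0.4489 1.5086 0.     1.1838 1.48  ] [ 0.6125 -0.6124  0.3534 -0.3535]
az -59.97561690040335
```

View pics/w5.png

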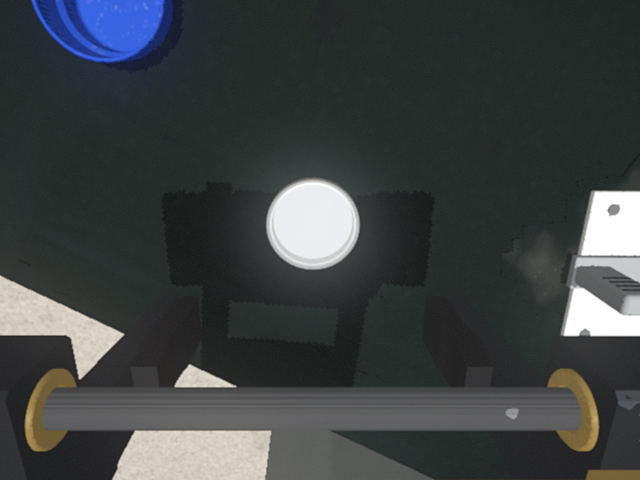

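```bash
python3 - <<'E'
from h import *
np.set_printoptions(precision=4,suppress=True)
d=env.capture("wrist")
g=cv2.cvtColor(d["color"],cv2.COLOR_RGB2GRAY)
m=(g>100).astype(np.uint8); m[:160]=0;m[290:]=0;m[:,:240]=0;m[:,390:]=0
c=max(cv2.findContours(m,cv2.RETR_EXTERNAL,cv2.CHAIN_APPROX_NONE)[0],key=cv2.contourArea)
e=cv2.fitEllipse(c);print(e,c[:,0].min(0),c[:,0].max(0))
L,R=c[:,0].min(0)[0],c[:,0].max(0)[0]
for z in (0.007,.012,.015): 
  P=back(d,[e[0],(L,e[0][1]),(R,e[0][1])],z);print(z,P[0],np.linalg.norm(P[1]-P[2]))
# fit: render silhouette of disc r=31 z 0..15, compare
from scipy.optimize import least_squares
t=np.linspace(0,2*np.pi,120)
pts=c[:,0].astype(float)
def res(p):
    P=[(p[0]+p[2]*np.cos(a),p[1]+p[2]*np.sin(a),z) for z in (.004,.015) for a in t]
    h=cv2.convexHull(proj(d,P).astype(np.float32))
    return [cv2.pointPolygonTest(h,tuple(map(float,q)),True) for q in pts]
r=least_squares(res,[.42,.325,.031],diff_step=1e-3);print(r.x,r.cost)
s=env.read_state();print(s["tool_pos"])
E
```

```text
((312.2452087402344, 224.92059326171875), (90.35201263427734, 92.5263900756836), 91.75663757324219) [266 180] [359 270]
0.007 [0.4236 0.3236 0.007 ] 0.06411913749023498
0.012 [0.4249 0.3244 0.012 ] 0.06295747693917414
0.015 [0.4256 0.3248 0.015 ] 0.062260480608537644
[0.424  0.3238 0.0308] 23.32055934036524
[0.422  0.3246 0.1364]
```

Request:
arm_command --plan '[{"slide": [2.3,-0.6,-35],"turn": 0,"gripper": 88},{"slide": [2.3,-0.6,-70],"turn": 0,"gripper": 88},{"slide": [2.3,-0.6,-95],"turn": 0,"gripper": 88},{"slide": [2.3,-0.6,-113],"turn": 0,"gripper": 88},{"slide": [2.3,-0.6,-123],"turn": 0,"gripper": 88},{"slide": [2.3,-0.6,-128],"turn": 0,"gripper": 88},{"slide": [2.3,-0.6,-130],"turn": 0,"gripper": 88},{"slide": [2.3,-0.6,-130],"turn": 0,"gripper": 80}]' --grip_force 6

```text
clock: 8.55
tool_pos: [0.4244, 0.3241, 0.0065]
ee_rot: [0.613, -0.612, 0.354, -0.354]
contact_force: [-0.2, -0.8, 0.6]
grip_width: 0.931
```

```bash
python3 - <<'E'
from h import *
s=env.read_state();print(s["clock"],s["tool_pos"],s["contact_force"],s["grip_width"]*88.1)
d=env.capture("wrist"); save(d,"w6.png")
E
```

```text
8.55 [0.42442708 0.3241125  0.00654893] [-0.18243383 -0.82122148  0.63836327] 82.02389882397668
```

View pics/w6.png

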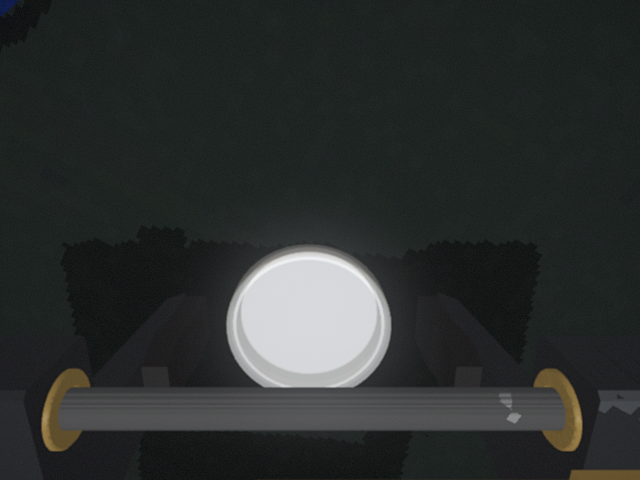

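Request:
arm_command --plan '[{"slide": [0,0,-2],"turn": 0,"gripper": 72},{"slide": [0,0,-2],"turn": 0,"gripper": 66},{"slide": [0,0,-2],"turn": 0,"gripper": 63},{"slide": [0,0,-2],"turn": 0,"gripper": 58},{"slide": [0,0,-2],"turn": 0,"gripper": 56},{"slide": [0,0,-2],"turn": 0,"gripper": 56},{"slide": [0,0,-2],"turn": 0,"gripper": 56},{"slide": [0,0,-2],"turn": 0,"gripper": 56}]' --grip_force 6

```text
clock: 9.4
tool_pos: [0.4242, 0.324, 0.0041]
ee_rot: [0.612, -0.612, 0.354, -0.354]
contact_force: [-1.4, 0.9, 3.4]
grip_width: 0.696
```

```bash
python3 - <<'E'
from h import *
s=env.read_state();print(s["clock"],s["tool_pos"],s["contact_force"],s["grip_width"]*88.1)
d=env.capture("wrist"); save(d,"w7.png"); print(proj(d,s["tool_pos"]))
E
```

```text
9.4 [0.4241735  0.32401395 0.0041337 ] [-1.35655166  0.86506751  3.40126069] 61.338942175390756
[[308.71563435 318.81192204]]
```

View pics/w7.png

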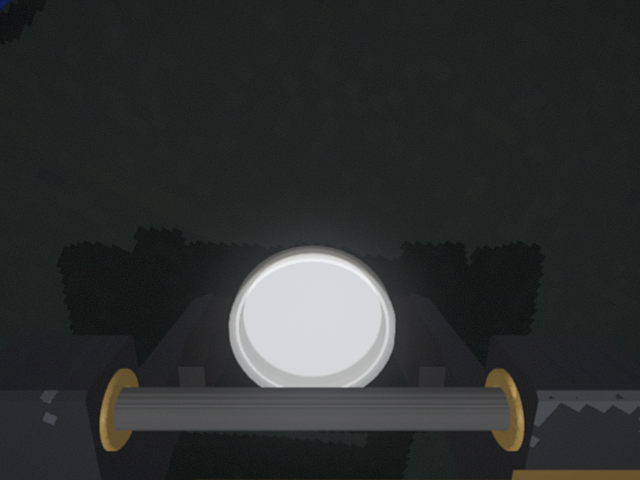

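Request:
arm_command --plan '[{"slide": [0,0,4],"turn": 0,"gripper": 56},{"slide": [0,0,15],"turn": 0,"gripper": 56},{"slide": [0,0,35],"turn": 0,"gripper": 56},{"slide": [0,0,60],"turn": 0,"gripper": 56},{"slide": [4,-9,85],"turn": 0,"gripper": 56},{"slide": [12,-27,105],"turn": 0,"gripper": 56},{"slide": [23,-51,115],"turn": 0,"gripper": 56},{"slide": [36,-79,120],"turn": 0,"gripper": 56}]'

```text
clock: 10.25
tool_pos: [0.4605, 0.2445, 0.1259]
ee_rot: [0.613, -0.612, 0.353, -0.354]
contact_force: [0.1, 0.5, -0.1]
grip_width: 0.692
```

Request:
arm_command --plan '[{"slide": [14,-32,0],"turn": 0,"gripper": 56},{"slide": [29,-65,0],"turn": 0,"gripper": 56},{"slide": [45,-100,0],"turn": 0,"gripper": 56},{"slide": [61,-135,0],"turn": 0,"gripper": 56},{"slide": [76,-169,0],"turn": 0,"gripper": 56},{"slide": [90,-200,0],"turn": 0,"gripper": 56},{"slide": [101,-224,0],"turn": 0,"gripper": 56},{"slide": [109,-241,0],"turn": 0,"gripper": 56}]'

```text
clock: 11.05
tool_pos: [0.5696, 0.0022, 0.1246]
ee_rot: [-0.612, 0.612, -0.354, 0.354]
contact_force: [0.1, -0.2, 0.6]
grip_width: 0.693
```

Request:
arm_command --plan '[{"slide": [3.5,-8,0],"turn": 0,"gripper": 56},{"slide": [5,-11,-10],"turn": 0,"gripper": 56},{"slide": [5,-11,-20],"turn": 0,"gripper": 56},{"slide": [5,-11,-20],"turn": 0,"gripper": 56}]'

```text
clock: 11.45
tool_pos: [0.5728, -0.0059, 0.1021]
ee_rot: [-0.612, 0.613, -0.355, 0.352]
contact_force: [0.1, -0.5, -0.2]
grip_width: 0.694
```

```bash
python3 - <<'E'
from h import *
s=env.read_state();print(s["clock"],s["tool_pos"],s["contact_force"],s["grip_width"]*88.1)
d=env.capture("wrist"); save(d,"w8.png")
e=env.capture("top"); save(e,"t8.png",(230,130,430,300),4)
e=env.capture("scene"); save(e,"s8.png",(250,170,450,310),4)
for n,x in (("w",d),):
  import pickle; pickle.dump({k:x[k] for k in x if k!="color"},open("w8.pkl","wb"))
E
```

```text
11.45 [ 0.57283834 -0.00592865  0.10209   ] [ 0.05806691 -0.48819689 -0.19786471] 61.14986490583481
```

View pics/w8.png

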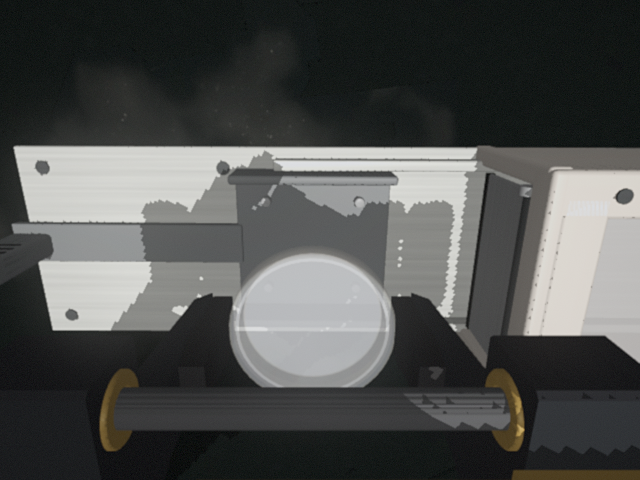

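View pics/s8.png

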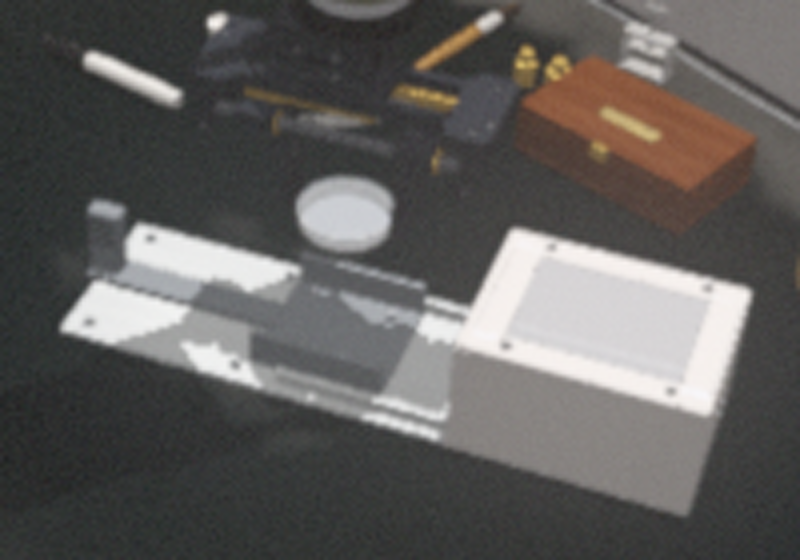

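```bash
python3 - <<'E'
from h import *
im=cv2.imread("pics/w8.png")
cv2.imwrite("pics/w8z.png",cv2.resize(im[150:330,220:420],None,fx=4,fy=3.3,interpolation=cv2.INTER_CUBIC))
E
```

```text
(no output)
```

View pics/w8z.png

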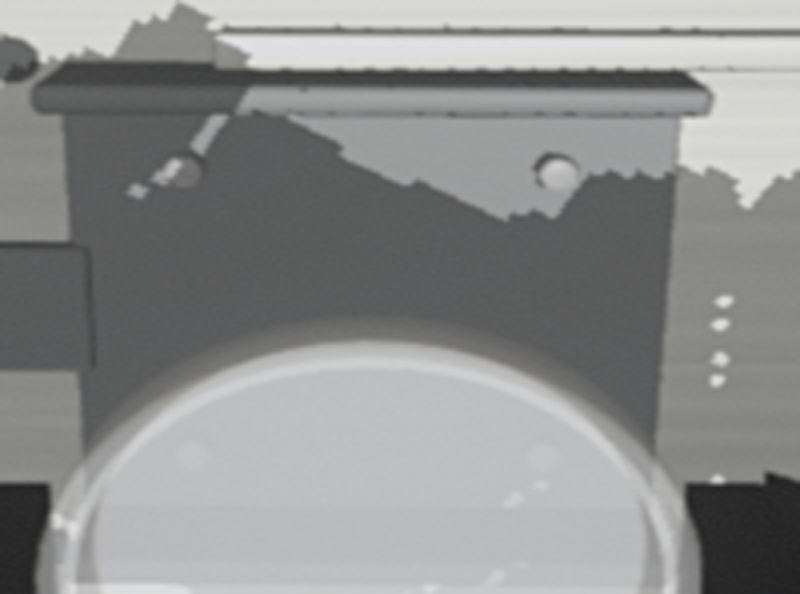

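```bash
python3 - <<'E'
from h import *
import pickle
np.set_printoptions(precision=4,suppress=True)
d=pickle.load(open("w8.pkl","rb"))
c=lambda L:[(220+u/4,150+v/3.3) for u,v in L]
P=back(d,c([(187,172),(557,174),(193,455),(543,455)]),.015)[:,:2];print(P, P.mean(0))
for i,j in ((0,1),(2,3),(0,2),(1,3)): v=P[j]-P[i];print(np.linalg.norm(v),np.degrees(np.arctan2(v[1],v[0])))
# plate corner at fence base inner: left/right edges z=9, fence top ends z=31
Q=back(d,c([(68,118),(679,118)]),.009)[:,:2];print("plate edge",Q,np.linalg.norm(Q[0]-Q[1]),Q.mean(0)-0.040*np.array([.866,.5]))
Q=back(d,c([(33,95),(711,95)]),.031)[:,:2];print("fence",Q,np.linalg.norm(Q[0]-Q[1]),Q.mean(0)-0.0425*np.array([.866,.5]))
t=env.read_state()["tool_pos"]; print(t)
# dish in hand: ellipse centre
E
```

```text
[[ 0.5835  0.0288]
 [ 0.6098 -0.0173]
 [ 0.5364  0.0026]
 [ 0.5633 -0.0439]] [ 0.5733 -0.0075]
0.05310782560451815 -60.34511477036477
0.05375139008981699 -59.934736553442406
0.05395986709056728 -150.92186022106551
0.05357223645022139 -150.23920255927925
plate edge [[ 0.5819  0.0483]
 [ 0.6264 -0.0286]] 0.08881631779702699 [ 0.5695 -0.0102]
fence [[ 0.5887  0.0526]
 [ 0.6332 -0.0245]] 0.08903905452373415 [ 0.5741 -0.0072]
[ 0.5739 -0.0063  0.1039]
```

Request:
arm_command --plan '[{"slide": [-0.4,-1,-12],"turn": 0,"gripper": 56},{"slide": [-0.4,-1,-30],"turn": 0,"gripper": 56},{"slide": [-0.4,-1,-46],"turn": 0,"gripper": 56},{"slide": [-0.4,-1,-58],"turn": 0,"gripper": 56},{"slide": [-0.4,-1,-67],"turn": 0,"gripper": 56},{"slide": [-0.4,-1,-74],"turn": 0,"gripper": 56},{"slide": [-0.4,-1,-78],"turn": 0,"gripper": 56},{"slide": [-0.4,-1,-78],"turn": 0,"gripper": 56}]'

```text
clock: 12.4
tool_pos: [0.5737, -0.008, 0.0257]
ee_rot: [-0.612, 0.612, -0.354, 0.354]
contact_force: [0.3, -0.5, -0.5]
grip_width: 0.698
```

```bash
python3 - <<'E'
from h import *
s=env.read_state();print(s["clock"],s["tool_pos"],s["contact_force"],s["grip_width"]*88.1)
d=env.capture("wrist"); save(d,"w9.png")
e=env.capture("scene"); save(e,"s9.png",(250,170,450,310),4)
print(env.read_state()["tool_pos"])
E
```

```text
12.4 [ 0.57366787 -0.00804935  0.02570537] [ 0.29139225 -0.46110517 -0.51918969] 61.4505369436843
[ 0.5739583  -0.00812032  0.02634858]
```

View pics/w9.png

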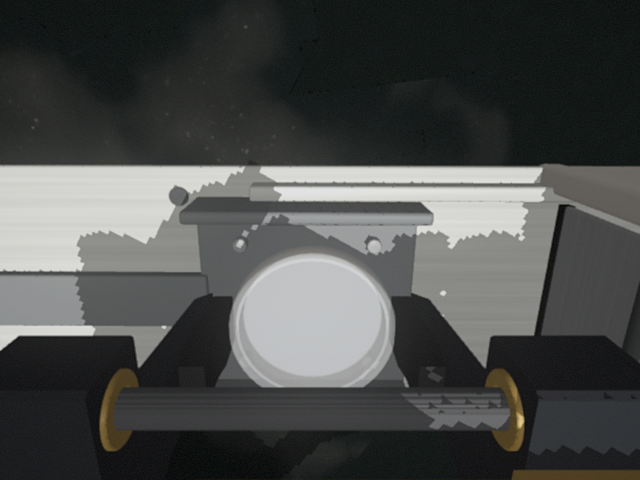

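View pics/s9.png

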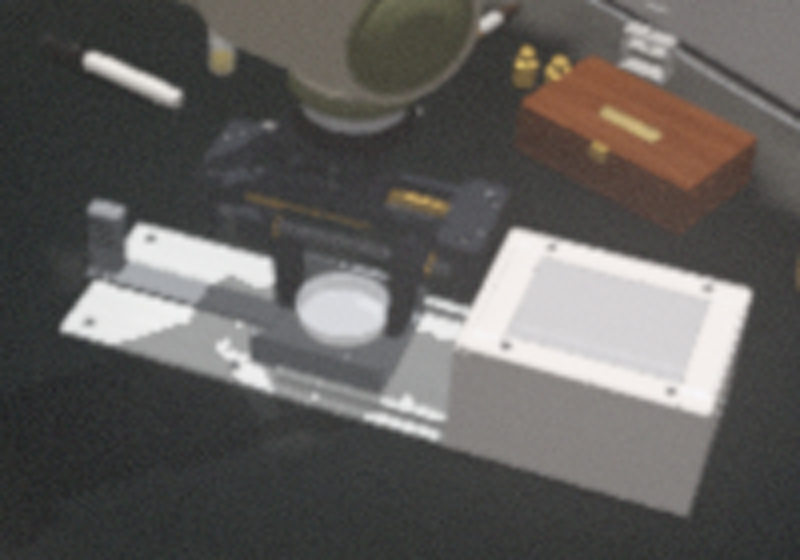

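```bash
python3 - <<'E'
from h import *
import pickle
np.set_printoptions(precision=4,suppress=True)
d=env.capture("wrist");pickle.dump({k:d[k] for k in d if k!="color"},open("w9.pkl","wb"))
im=cv2.imread("pics/w9.png"); cv2.imwrite("pics/w9z.png",cv2.resize(im[190:400,175:445],None,fx=2.9,fy=2.9,interpolation=cv2.INTER_CUBIC))
t=env.read_state()["tool_pos"];print(t,proj(d,t),proj(d,t+[0,0,.011]))
X=np.array([.5,-.866,0]);Y=np.array([.866,.5,0])
c=np.array([.5735,-.0074,0])
for n,p in {"pin":[27,27,15],"pin2":[-27,27,15],"fenceend":[45,42.5,31],"fe2":[-45,42.5,31]}.items(): print(n,proj(d,c+X*p[0]/1e3+Y*p[1]/1e3+np.array([0,0,p[2]/1e3])))
E
```

```text
[ 0.574  -0.0081  0.0264] [[308.7852 318.9633]] [[308.6422 333.6626]]
pin [[373.853  244.9232]]
pin2 [[239.27   245.0765]]
fenceend [[433.2841 218.1117]]
fe2 [[178.5089 218.3865]]
```

View pics/w9z.png

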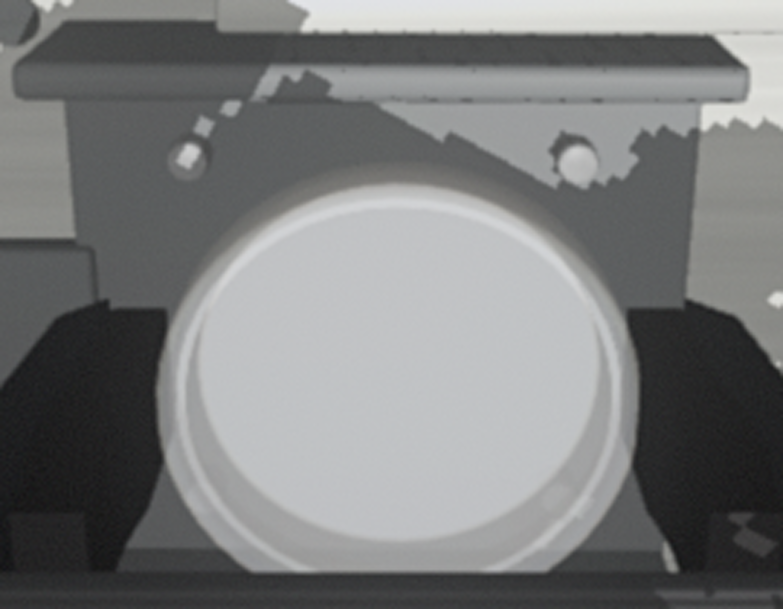

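Request:
arm_command --plan '[{"slide": [-1,1.8,-2],"turn": 0,"gripper": 56},{"slide": [-1,1.8,-4],"turn": 0,"gripper": 56},{"slide": [-1,1.8,-6],"turn": 0,"gripper": 56},{"slide": [-1,1.8,-8],"turn": 0,"gripper": 56},{"slide": [-1,1.8,-9.5],"turn": 0,"gripper": 56},{"slide": [-1,1.8,-10.5],"turn": 0,"gripper": 56},{"slide": [-1,1.8,-11],"turn": 0,"gripper": 56},{"slide": [-1,1.8,-11],"turn": 0,"gripper": 56}]'

```text
clock: 13.35
tool_pos: [0.5727, -0.0063, 0.0149]
ee_rot: [0.612, -0.612, 0.354, -0.354]
contact_force: [-0.2, -0.6, 0.2]
grip_width: 0.697
```

Request:
arm_command --plan '[{"slide": [0,0,-0.5],"turn": 0,"gripper": 56},{"slide": [0,0,-1],"turn": 0,"gripper": 56},{"slide": [0,0,-1],"turn": 0,"gripper": 56}]'

```text
clock: 13.65
tool_pos: [0.5727, -0.0063, 0.0139]
ee_rot: [-0.612, 0.612, -0.354, 0.354]
contact_force: [0.9, 0.3, -0.6]
grip_width: 0.696
```

```bash
python3 - <<'E'
from h import *
s=env.read_state();print(s["clock"],s["tool_pos"],s["contact_force"],s["grip_width"]*88.1)
d=env.capture("wrist"); save(d,"w10.png")
s=env.read_state();print(s["clock"],s["tool_pos"],s["contact_force"],s["grip_width"]*88.1)
E
```

```text
13.65 [ 0.57268543 -0.00626609  0.01393312] [ 0.86412951  0.25791684 -0.63409041] 61.361540206331576
13.7 [ 0.57269676 -0.00626526  0.01396619] [-0.26721139 -0.25057651  0.19290379] 60.750207151335765
```

View pics/w10.png

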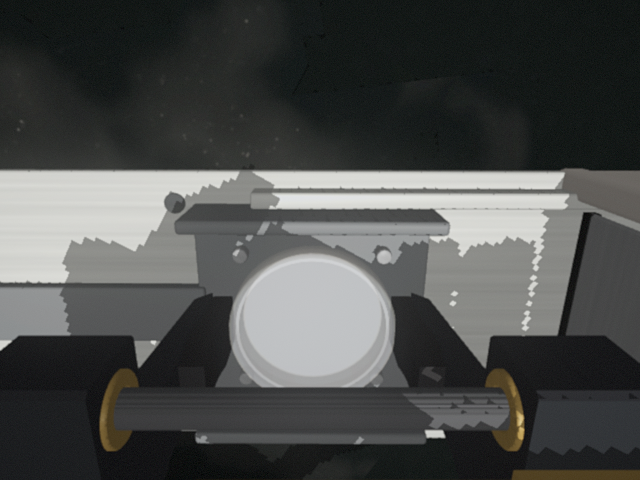

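Request:
arm_command --plan '[{"slide": [0,0,-0.3],"turn": 0,"gripper": 56},{"slide": [0,0,-0.6],"turn": 0,"gripper": 56},{"slide": [0,0,-0.6],"turn": 0,"gripper": 56}]'

```text
clock: 14.0
tool_pos: [0.5727, -0.0062, 0.0133]
ee_rot: [0.612, -0.612, 0.354, -0.354]
contact_force: [0.0, -0.3, 0.7]
grip_width: 0.693
```

Request:
arm_command --plan '[{"slide": [0,0,-0.3],"turn": 0,"gripper": 56},{"slide": [0,0,-0.3],"turn": 0,"gripper": 56},{"slide": [0,0,-0.3],"turn": 0,"gripper": 56}]'

```text
clock: 14.3
tool_pos: [0.5727, -0.0063, 0.0131]
ee_rot: [0.612, -0.612, 0.354, -0.354]
contact_force: [0.4, 1.0, 1.1]
grip_width: 0.695
```

Request:
arm_command --plan '[{"slide": [0,0,-0.3],"turn": 0,"gripper": 56},{"slide": [0,0,-0.4],"turn": 0,"gripper": 56},{"slide": [0,0,-0.4],"turn": 0,"gripper": 56}]'

```text
clock: 14.6
tool_pos: [0.5728, -0.0063, 0.0131]
ee_rot: [0.612, -0.612, 0.354, -0.354]
contact_force: [-1.9, 0.6, 5.1]
grip_width: 0.697
```

```bash
python3 - <<'E'
from h import *
np.set_printoptions(precision=4,suppress=True)
for i in range(3):
  s=env.read_state();print(s["clock"],s["tool_pos"],s["contact_force"],s["torque"],s["grip_width"]*88.1)
  d=env.capture("wrist")
save(d,"w11.png",(175,190,445,400),2.9)
E
```

```text
14.6 [ 0.5728 -0.0063  0.0131] [-1.9281  0.6065  5.1141] [ 0.0091  0.4407 -0.0074] 61.4231170839963
14.65 [ 0.5727 -0.0063  0.0131] [-1.3859 -0.1337  4.7946] [ 0.0039  0.4554 -0.007 ] 61.18775637074093
14.7 [ 0.5728 -0.0063  0.0131] [-0.8958 -0.2149  5.2406] [-0.0139  0.4679 -0.0057] 61.07057146956761
```

View pics/w11.png

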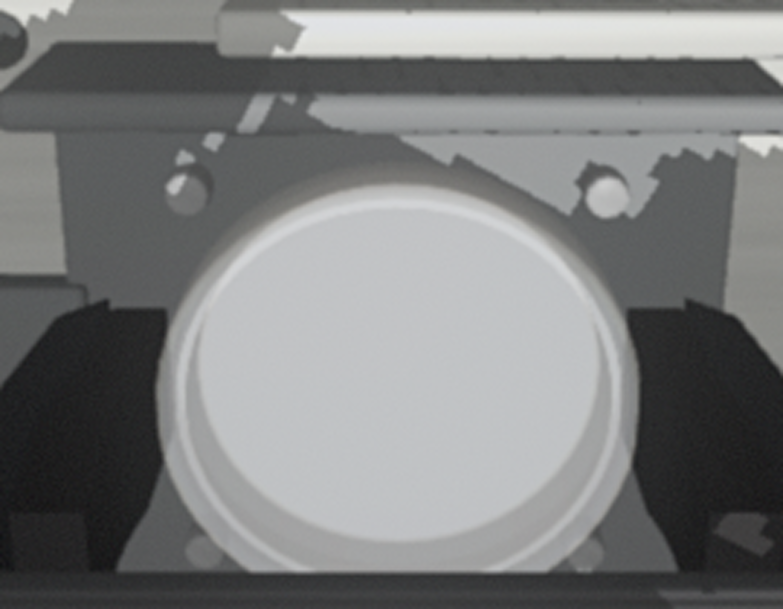

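Request:
arm_command --plan '[{"slide": [0,0,0.4],"turn": 0,"gripper": 62},{"slide": [0,0,0.4],"turn": 0,"gripper": 64},{"slide": [0,0,0.4],"turn": 0,"gripper": 67},{"slide": [0,0,0.4],"turn": 0,"gripper": 71},{"slide": [0,0,0.4],"turn": 0,"gripper": 75},{"slide": [0,0,0.4],"turn": 0,"gripper": 75}]'

```text
clock: 15.35
tool_pos: [0.5727, -0.0063, 0.013]
ee_rot: [-0.612, 0.612, -0.354, 0.354]
contact_force: [-0.4, -0.7, -0.0]
grip_width: 0.853
```

```bash
python3 - <<'E'
from h import *
np.set_printoptions(precision=4,suppress=True)
s=env.read_state();print(s["clock"],s["tool_pos"],s["contact_force"],s["torque"],s["grip_width"]*88.1)
d=env.capture("wrist")
save(d,"w12.png",(175,190,445,400),2.9)
E
```

```text
15.35 [ 0.5727 -0.0063  0.013 ] [-0.425  -0.6539 -0.0145] [-0.0379  0.1663 -0.0125] 75.18661782006771
```

View pics/w12.png

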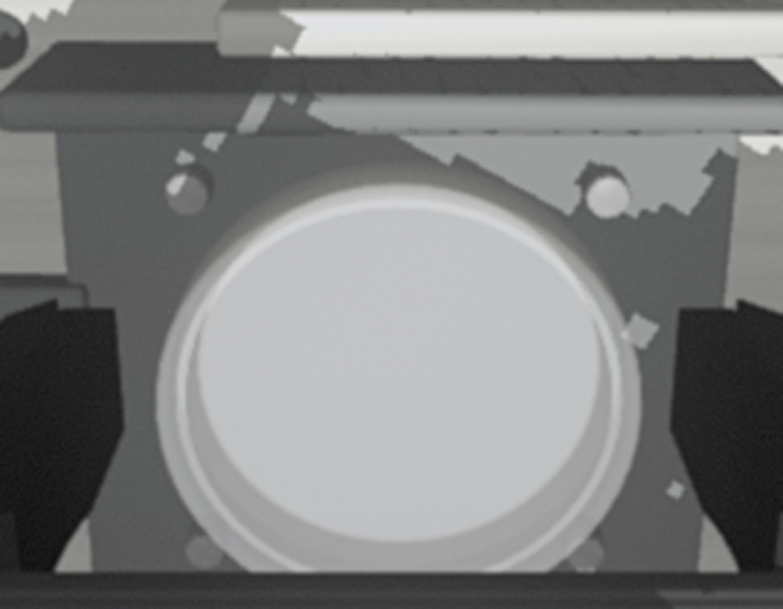

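Request:
arm_command --plan '[{"slide": [0,0,5],"turn": 0,"gripper": 75},{"slide": [0,0,15],"turn": 0,"gripper": 75},{"slide": [0,0,35],"turn": 0,"gripper": 75},{"slide": [0,0,65],"turn": 0,"gripper": 75},{"slide": [0,0,105],"turn": 5,"gripper": 75},{"slide": [-5,9,140],"turn": 13,"gripper": 75},{"slide": [-14,24,150],"turn": 21,"gripper": 75},{"slide": [-26,45,150],"turn": 29,"gripper": 75}]'

```text
clock: 16.2
tool_pos: [0.5474, 0.0386, 0.166]
ee_rot: [0.682, -0.682, 0.186, -0.19]
contact_force: [0.5, 0.9, -0.1]
grip_width: 0.85
```

Request:
arm_command --plan '[{"slide": [-13,23,0],"turn": 8,"gripper": 70},{"slide": [-26,46,0],"turn": 16,"gripper": 60},{"slide": [-38,67,0],"turn": 24,"gripper": 55},{"slide": [-47,83,0],"turn": 32,"gripper": 50},{"slide": [-54,95,0],"turn": 40,"gripper": 50},{"slide": [-56,99,0],"turn": 48,"gripper": 50},{"slide": [-56,99,0],"turn": 56,"gripper": 50},{"slide": [-56,99,0],"turn": 61,"gripper": 50}]'

```text
clock: 17.0
tool_pos: [0.4906, 0.138, 0.164]
ee_rot: [-0.682, 0.683, 0.185, -0.184]
contact_force: [-0.7, 1.1, -1.1]
grip_width: 0.565
```

Request:
arm_command --plan '[{"slide": [0,0,0],"turn": 0,"gripper": 50},{"slide": [0,0,0],"turn": 0,"gripper": 50}]'

```text
clock: 17.2
tool_pos: [0.4907, 0.1377, 0.1636]
ee_rot: [-0.683, 0.683, 0.182, -0.182]
contact_force: [-0.4, -0.5, 0.0]
grip_width: 0.566
```

```bash
python3 - <<'E'
from h import *
import pickle
np.set_printoptions(precision=4,suppress=True)
s=env.read_state();print(s["clock"],s["tool_pos"],s["contact_force"],s["q"],s["grip_width"]*88.1)
d=env.capture("wrist");save(d,"w13.png");pickle.dump({k:d[k] for k in d if k!="color"},open("w13.pkl","wb"))
e=env.capture("scene"); save(e,"s13.png",(250,170,450,310),4)
from scipy.spatial.transform import Rotation as Ro
w=s["ee_rot"];x=Ro.from_quat([w[1],w[2],w[3],w[0]]).as_matrix()[:,0];print("az",np.degrees(np.arctan2(x[1],x[0])))
E
```

```text
17.2 [0.4907 0.1377 0.1636] [-0.4175 -0.4797  0.0168] [ 0.041   0.3815  1.532   0.      1.2274 -0.4793] 49.84844864255639
az 29.809003637773895
```

View pics/w13.png

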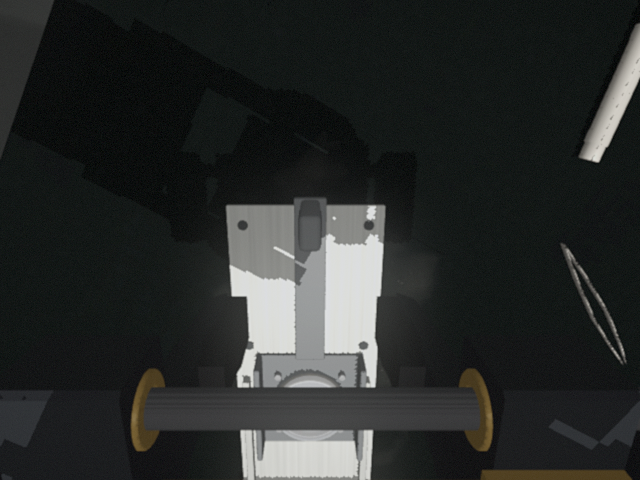

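View pics/s13.png

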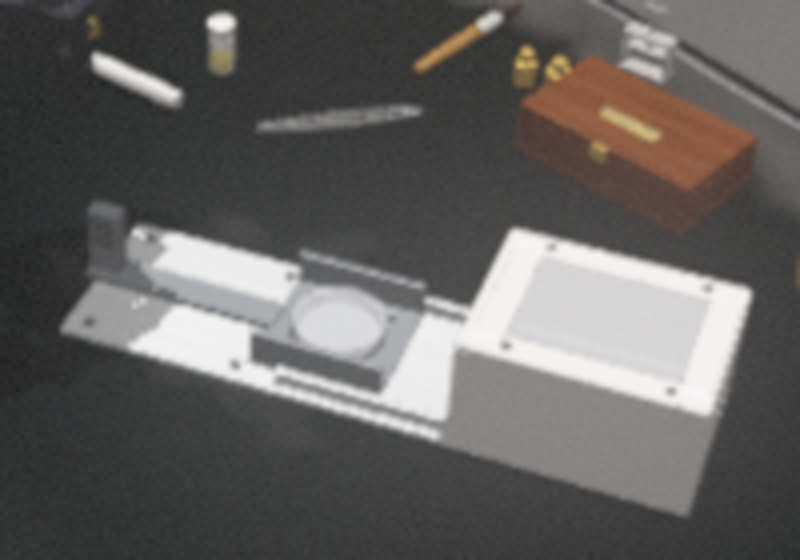

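Request:
arm_command --plan '[{"slide": [0,0,-30],"turn": 0,"gripper": 50},{"slide": [0,0,-65],"turn": 0,"gripper": 50},{"slide": [0,0,-95],"turn": 0,"gripper": 50},{"slide": [0,0,-115],"turn": 0,"gripper": 50},{"slide": [0,0,-127],"turn": 0,"gripper": 50},{"slide": [0,0,-133],"turn": 0,"gripper": 50},{"slide": [0,0,-135],"turn": 0,"gripper": 45},{"slide": [0,0,-135],"turn": 0,"gripper": 35}]' --grip_force 20

```text
clock: 18.1
tool_pos: [0.4909, 0.1377, 0.0284]
ee_rot: [-0.683, 0.683, 0.183, -0.182]
contact_force: [-0.1, 0.1, 0.6]
grip_width: 0.444
```

Request:
arm_command --plan '[{"slide": [0,0,0],"turn": 0,"gripper": 28},{"slide": [0,0,0],"turn": 0,"gripper": 22},{"slide": [0,0,0],"turn": 0,"gripper": 18},{"slide": [0,0,0],"turn": 0,"gripper": 14},{"slide": [0,0,0],"turn": 0,"gripper": 10},{"slide": [0,0,0],"turn": 0,"gripper": 10},{"slide": [0,0,0],"turn": 0,"gripper": 10}]'

```text
clock: 18.8
tool_pos: [0.4906, 0.1377, 0.0283]
ee_rot: [0.683, -0.683, -0.183, 0.183]
contact_force: [-2.6, -0.5, 5.0]
grip_width: 0.159
```

```bash
python3 - <<'E'
from h import *
import pickle
np.set_printoptions(precision=4,suppress=True)
s=env.read_state();print(s["clock"],s["tool_pos"],s["contact_force"],s["grip_width"]*88.1)
d=env.capture("wrist");save(d,"w14.png")
e=env.capture("scene"); save(e,"s14.png",(250,170,450,310),4)
print(env.read_state()["tool_pos"])
E
```

```text
18.8 [0.4906 0.1377 0.0283] [-2.6129 -0.5365  4.9873] 13.968367404338597
[0.4906 0.1377 0.0283]
```

View pics/w14.png

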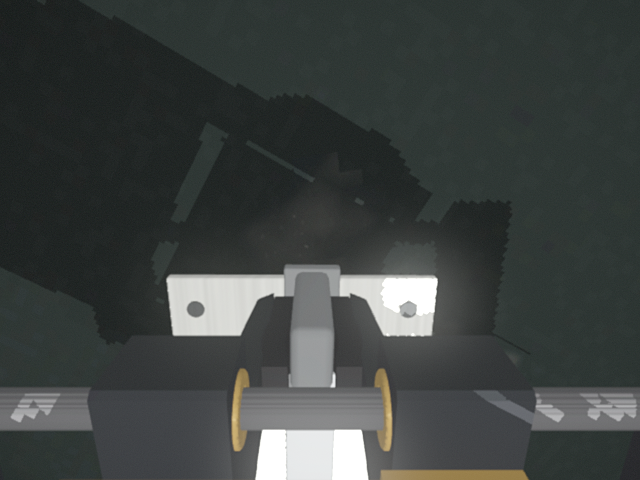

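View pics/s14.png

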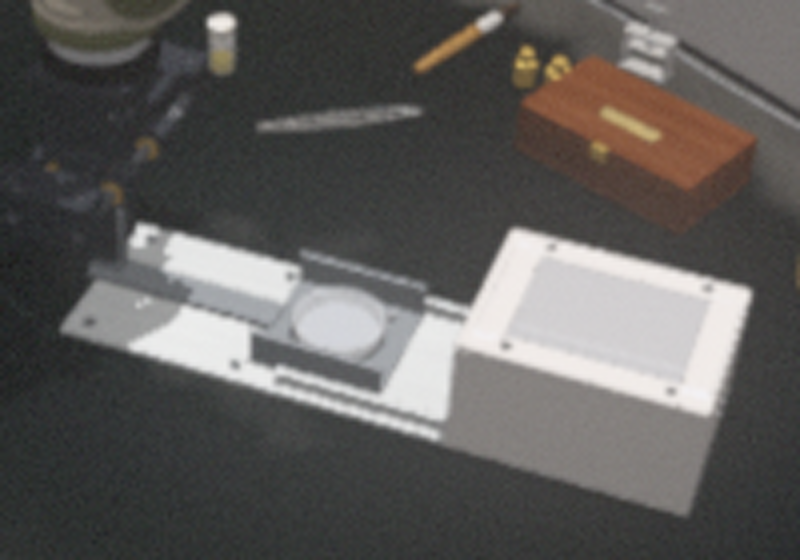

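Request:
arm_command --plan '[{"slide": [1.3,-2.7,0],"turn": 0,"gripper": 10},{"slide": [4.1,-8,0],"turn": 0,"gripper": 10},{"slide": [7.6,-15.2,0],"turn": 0,"gripper": 10},{"slide": [11.6,-23.3,0],"turn": 0,"gripper": 10},{"slide": [15.6,-31.4,0],"turn": 0,"gripper": 10},{"slide": [19.5,-39.5,0],"turn": 0,"gripper": 10},{"slide": [23.5,-46.6,0],"turn": 0,"gripper": 10},{"slide": [25,-50,0],"turn": 0,"gripper": 10}]'

```text
clock: 19.7
tool_pos: [0.5157, 0.0881, 0.0283]
ee_rot: [0.684, -0.683, -0.183, 0.183]
contact_force: [-3.5, 6.1, 6.1]
grip_width: 0.161
```

```bash
python3 - <<'E'
from h import *
np.set_printoptions(precision=4,suppress=True)
s=env.read_state();print(s["clock"],s["tool_pos"],s["contact_force"],s["torque"],s["grip_width"]*88.1)
d=env.capture("wrist");save(d,"w15.png")
e=env.capture("scene"); save(e,"s15.png",(250,170,450,310),4)
print(env.read_state()["tool_pos"])
E
```

```text
19.7 [0.5157 0.0881 0.0283] [-3.4908  6.0581  6.1336] [0.7948 0.5155 0.0326] 14.180520302056742
[0.5159 0.0878 0.0283]
```

View pics/w15.png

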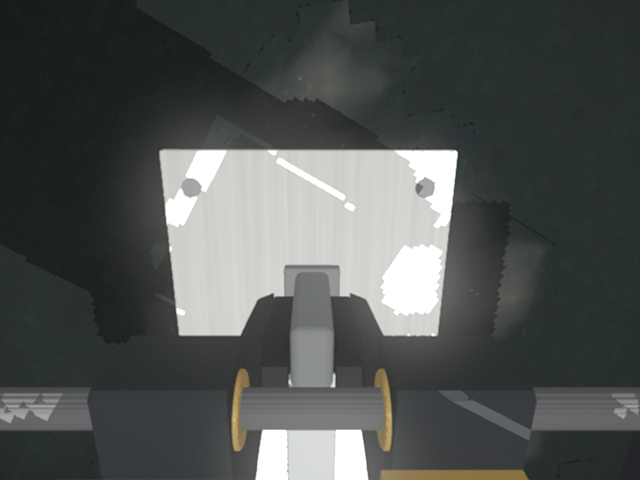

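View pics/s15.png

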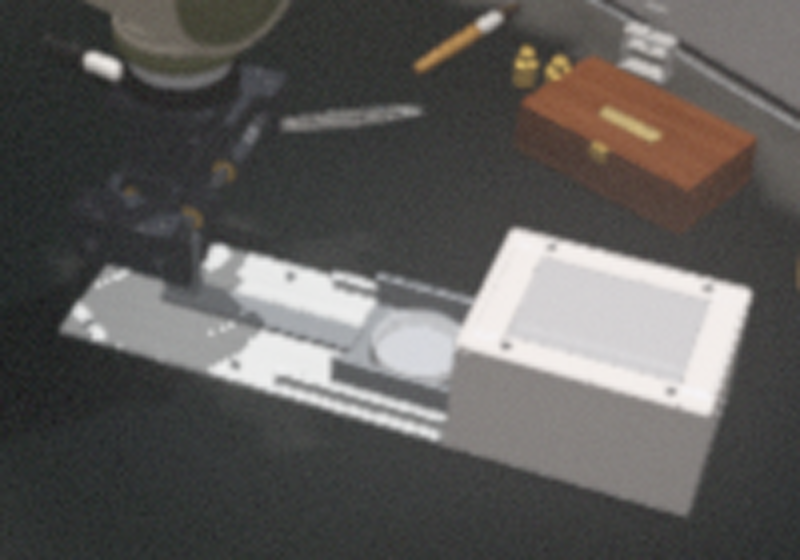

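Request:
arm_command --plan '[{"slide": [1.3,-2.6,0],"turn": 0,"gripper": 10},{"slide": [4,-7.4,0],"turn": 0,"gripper": 10},{"slide": [7.8,-14,0],"turn": 0,"gripper": 10},{"slide": [12.2,-21.8,0],"turn": 0,"gripper": 10},{"slide": [16.7,-29.8,0],"turn": 0,"gripper": 10},{"slide": [21.2,-37.6,0],"turn": 0,"gripper": 10},{"slide": [25.2,-44.6,0],"turn": 0,"gripper": 10},{"slide": [27.2,-48,0],"turn": 0,"gripper": 10}]'

```text
clock: 20.6
tool_pos: [0.5426, 0.0404, 0.0283]
ee_rot: [0.684, -0.682, -0.183, 0.183]
contact_force: [-4.9, 6.4, 7.6]
grip_width: 0.157
```

```bash
python3 - <<'E'
from h import *
np.set_printoptions(precision=4,suppress=True)
s=env.read_state();print(s["clock"],s["tool_pos"],s["contact_force"],s["torque"],s["grip_width"]*88.1)
e=env.capture("scene"); save(e,"s16.png",(250,170,450,310),4)
d=env.capture("top"); save(d,"t16.png",(230,130,430,280),4)
print(env.read_state()["tool_pos"])
E
```

```text
20.6 [0.5426 0.0404 0.0283] [-4.9336  6.3672  7.6451] [1.0806 0.7421 0.0128] 13.802685972885488
[0.5428 0.04   0.0283]
```

View pics/s16.png

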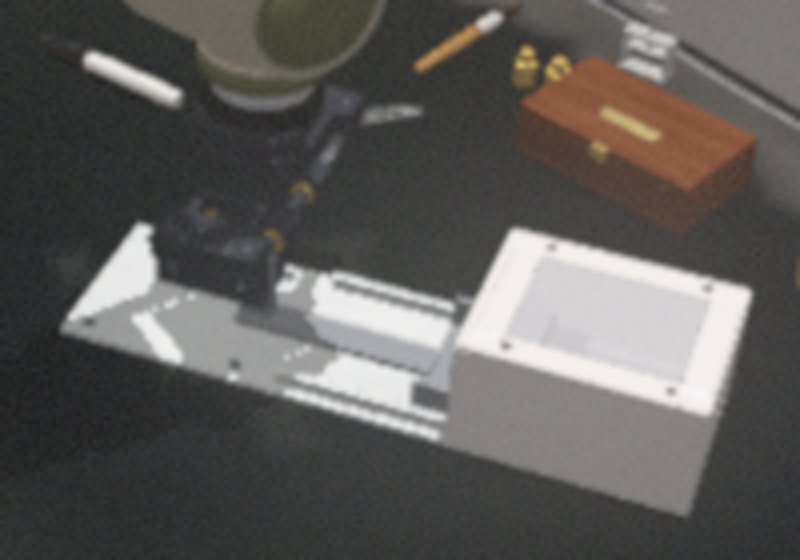

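View pics/t16.png

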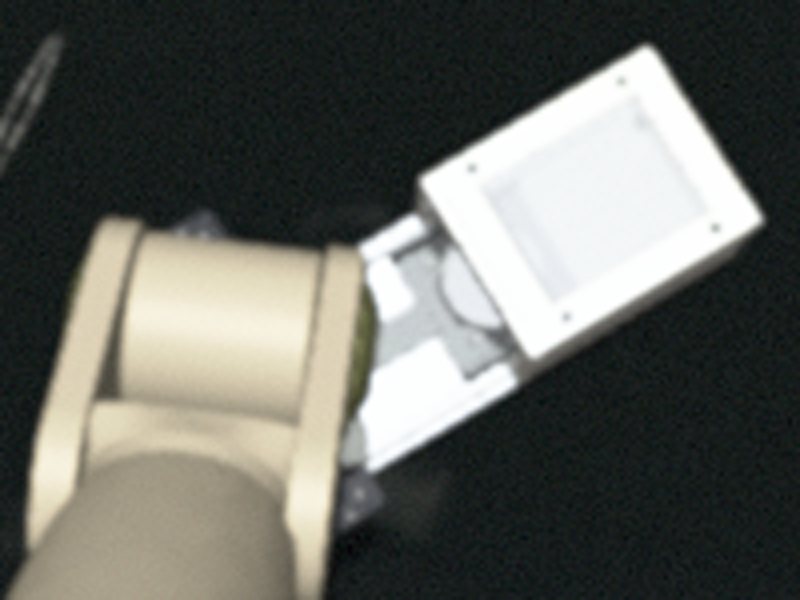

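Request:
arm_command --plan '[{"slide": [1.5,-2.6,0],"turn": 0,"gripper": 10},{"slide": [4.5,-7.8,0],"turn": 0,"gripper": 10},{"slide": [9,-15.6,0],"turn": 0,"gripper": 10},{"slide": [14,-24.2,0],"turn": 0,"gripper": 10},{"slide": [19,-32.9,0],"turn": 0,"gripper": 10},{"slide": [24,-41.6,0],"turn": 0,"gripper": 10},{"slide": [28.5,-49.4,0],"turn": 0,"gripper": 10},{"slide": [31.5,-54.6,0],"turn": 0,"gripper": 10}]'

```text
clock: 21.5
tool_pos: [0.574, -0.014, 0.0283]
ee_rot: [0.684, -0.682, -0.183, 0.183]
contact_force: [-4.5, 6.7, 8.2]
grip_width: 0.158
```

Request:
arm_command --plan '[{"slide": [1.5,-2.6,0],"turn": 0,"gripper": 10},{"slide": [3,-5.2,0],"turn": 0,"gripper": 10},{"slide": [4,-6.9,0],"turn": 0,"gripper": 10},{"slide": [4,-6.9,0],"turn": 0,"gripper": 10}]'

```text
clock: 21.9
tool_pos: [0.5783, -0.0212, 0.0283]
ee_rot: [0.683, -0.683, -0.183, 0.183]
contact_force: [-1.9, 4.0, 5.6]
grip_width: 0.154
```

```bash
python3 - <<'E'
from h import *
np.set_printoptions(precision=4,suppress=True)
s=env.read_state();print(s["clock"],s["tool_pos"],s["contact_force"],s["torque"],s["grip_width"]*88.1)
e=env.capture("scene"); save(e,"s17.png",(250,170,450,310),4)
d=env.capture("top"); save(d,"t17.png",(230,130,430,280),4)
t=env.read_state()["tool_pos"]; print(t, np.dot(t[:2]-[.6206,-.0926],[.5,-.866]))
E
```

```text
21.9 [ 0.5783 -0.0212  0.0283] [-1.8744  4.0265  5.6012] [ 0.4289  0.4324 -0.0331] 13.570600404359933
[ 0.5783 -0.0212  0.0283] -0.08296793876758679
```

View pics/s17.png

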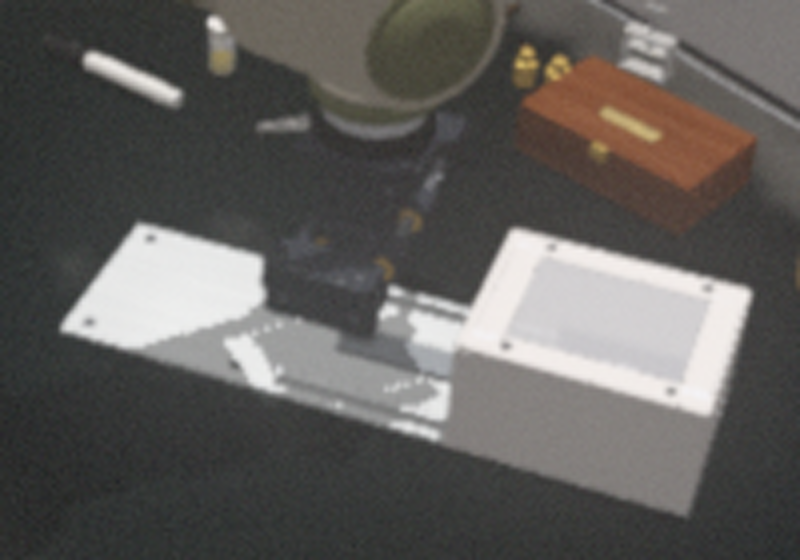

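View pics/t17.png

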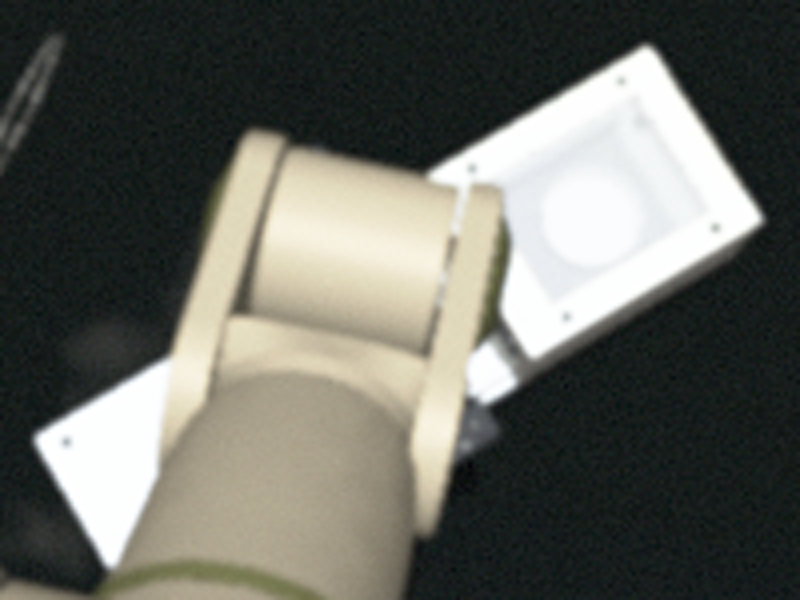

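Request:
arm_command --plan '[{"slide": [1,-1.7,0],"turn": 0,"gripper": 10},{"slide": [2,-3.5,0],"turn": 0,"gripper": 10},{"slide": [3,-5.2,0],"turn": 0,"gripper": 10},{"slide": [3,-5.2,0],"turn": 0,"gripper": 10}]'

```text
clock: 22.4
tool_pos: [0.5813, -0.0264, 0.0283]
ee_rot: [0.683, -0.683, -0.183, 0.183]
contact_force: [-2.4, 4.1, 6.0]
grip_width: 0.155
```

Request:
arm_command --plan '[{"slide": [0.5,-0.9,0],"turn": 0,"gripper": 10},{"slide": [0.8,-1.3,0],"turn": 0,"gripper": 10},{"slide": [0.8,-1.3,0],"turn": 0,"gripper": 10}]'

```text
clock: 22.7
tool_pos: [0.5819, -0.0274, 0.0283]
ee_rot: [0.684, -0.683, -0.183, 0.183]
contact_force: [-2.6, 4.7, 6.1]
grip_width: 0.157
```

Request:
arm_command --plan '[{"slide": [0.5,-0.9,0],"turn": 0,"gripper": 10},{"slide": [0.8,-1.3,0],"turn": 0,"gripper": 10},{"slide": [0.8,-1.3,0],"turn": 0,"gripper": 10}]'

```text
clock: 23.0
tool_pos: [0.5826, -0.0286, 0.0283]
ee_rot: [0.684, -0.683, -0.183, 0.183]
contact_force: [-2.7, 5.2, 6.0]
grip_width: 0.157
```

Request:
arm_command --plan '[{"slide": [0.5,-0.9,0],"turn": 0,"gripper": 10},{"slide": [0.8,-1.3,0],"turn": 0,"gripper": 10},{"slide": [0.8,-1.3,0],"turn": 0,"gripper": 10}]'

```text
clock: 23.3
tool_pos: [0.5827, -0.0289, 0.0283]
ee_rot: [0.684, -0.682, -0.182, 0.183]
contact_force: [-6.1, 10.6, 9.3]
grip_width: 0.157
```

Request:
arm_command --plan '[{"slide": [0.5,-0.9,0],"turn": 0,"gripper": 10},{"slide": [0.5,-0.9,0],"turn": 0,"gripper": 10},{"slide": [0.5,-0.9,0],"turn": 0,"gripper": 10}]'

```text
clock: 23.6
tool_pos: [0.5829, -0.0291, 0.0283]
ee_rot: [0.685, -0.681, -0.182, 0.184]
contact_force: [-7.3, 13.4, 10.5]
grip_width: 0.157
```

```bash
python3 - <<'E'
from h import *
np.set_printoptions(precision=4,suppress=True)
s=env.read_state();print(s["clock"],s["tool_pos"],s["contact_force"],s["torque"],s["grip_width"]*88.1)
e=env.capture("wrist"); save(e,"w18.png")
d=env.capture("top"); save(d,"t18.png",(230,130,430,280),4)
t=env.read_state()["tool_pos"]; print(t, np.dot(t[:2]-[.6206,-.0926],[.5,-.866]))
E
```

```text
23.6 [ 0.5829 -0.0291  0.0283] [-7.3181 13.3531 10.5266] [ 2.0237  1.0172 -0.1422] 13.863465467784218
[ 0.5828 -0.0291  0.0283] -0.07390226199156426
```

View pics/w18.png

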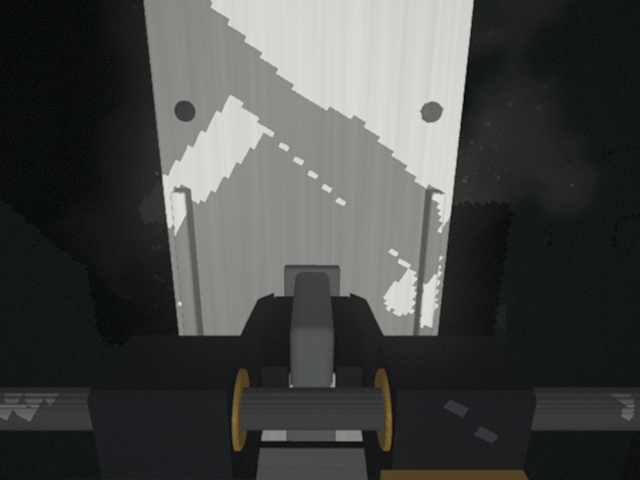

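Request:
arm_command --plan '[{"slide": [0,0,0],"turn": 0,"gripper": 20},{"slide": [0,0,0],"turn": 0,"gripper": 30},{"slide": [0,0,0],"turn": 0,"gripper": 40},{"slide": [0,0,0],"turn": 0,"gripper": 40},{"slide": [-1,1.7,10],"turn": 0,"gripper": 40},{"slide": [-3,5,40],"turn": 0,"gripper": 40},{"slide": [-6,10,80],"turn": 0,"gripper": 40},{"slide": [-10,17,125],"turn": 0,"gripper": 40}]'

```text
clock: 24.5
tool_pos: [0.5737, -0.0147, 0.1545]
ee_rot: [0.683, -0.683, -0.182, 0.183]
contact_force: [0.3, -0.6, -0.1]
grip_width: 0.455
```

```bash
python3 - <<'E'
from h import *
np.set_printoptions(precision=4,suppress=True)
s=env.read_state();print(s["clock"],s["tool_pos"],s["contact_force"],s["grip_width"]*88.1)
d=env.capture("wrist"); save(d,"w19.png")
import pickle;pickle.dump({k:d[k] for k in d if k!="color"},open("w19.pkl","wb"))
E
```

```text
24.5 [ 0.5737 -0.0147  0.1545] [ 0.3076 -0.6165 -0.1216] 40.04687006297697
```

View pics/w19.png

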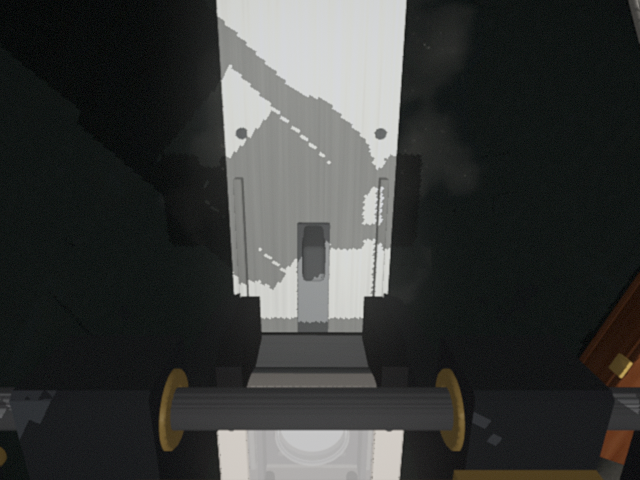

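Request:
arm_command --plan '[{"slide": [-15,25,20],"turn": 0,"gripper": 40},{"slide": [-35,57,40],"turn": 0,"gripper": 40},{"slide": [-57,93,55],"turn": 0,"gripper": 40},{"slide": [-79,129,70],"turn": 0,"gripper": 40},{"slide": [-101,165,80],"turn": 0,"gripper": 40},{"slide": [-123,201,90],"turn": 0,"gripper": 40},{"slide": [-140,230,90],"turn": 0,"gripper": 40},{"slide": [-150,245,90],"turn": 0,"gripper": 40}]'

```text
clock: 25.35
tool_pos: [0.4227, 0.2321, 0.2441]
ee_rot: [0.683, -0.683, -0.184, 0.183]
contact_force: [-0.6, -0.4, 0.5]
grip_width: 0.458
```

```bash
python3 - <<'E'
from h import *
import pickle
np.set_printoptions(precision=4,suppress=True)
d=pickle.load(open("w19.pkl","rb"))
P=back(d,[(298,223),(330,223)],.011); print("tongue end",P.mean(0), "along",np.dot(P.mean(0)[:2]-[.6206,-.0926],[.5,-.866]),"expect -.087")
s=env.read_state();print(s["clock"],s["tool_pos"])
t=env.capture("top"); save(t,"t20.png",(230,130,430,280),4); save(t,"t20f.png")
e=env.capture("scene"); save(e,"s20.png",(250,170,450,310),4); save(e,"s20f.png")
for n,c in (("top",t),("scene",e)):
  for q in ["grip_centre","dish_centre","tray_centre","flap_hinge","weight","timer","vial","marker"]:
    for r in env.pinpoint(c,q)[:2]: print(n,q,np.round(r["position"],4),round(r["confidence"],2))
E
```

```text
tongue end [ 0.5783 -0.0167  0.011 ] along -0.08684940167721815 expect -.087
25.35 [0.4227 0.2321 0.2441]
top grip_centre [ 0.5826 -0.0283  0.0387] 0.72
top grip_centre [ 0.5349 -0.3114  0.0164] 0.69
top dish_centre [ 0.5838 -0.0289  0.0393] 0.62
top tray_centre [ 0.5748 -0.4213  0.0009] 0.6
top flap_hinge [ 0.6182 -0.095   0.0652] 0.76
top weight [ 0.4342 -0.3555  0.0014] 0.49
top timer [ 0.3521 -0.2266 -0.0019] 0.85
top vial [0.7038 0.2989 0.0008] 0.56
top marker [ 0.6202  0.3353 -0.001 ] 0.54
scene grip_centre [ 0.5841 -0.0276  0.0346] 0.65
scene grip_centre [ 0.5321 -0.315   0.0191] 0.61
scene dish_centre [ 0.3494 -0.2276  0.004 ] 0.65
scene tray_centre [ 0.5667 -0.4153  0.0026] 0.63
scene flap_hinge [ 0.6166 -0.0943  0.0681] 0.98
scene weight [ 0.4367 -0.3561 -0.0051] 0.52
scene timer [ 0.3511 -0.2306  0.002 ] 0.59
scene vial [0.7024 0.2967 0.002 ] 0.43
scene marker [0.626  0.3346 0.0014] 0.55
```

View pics/t20.png

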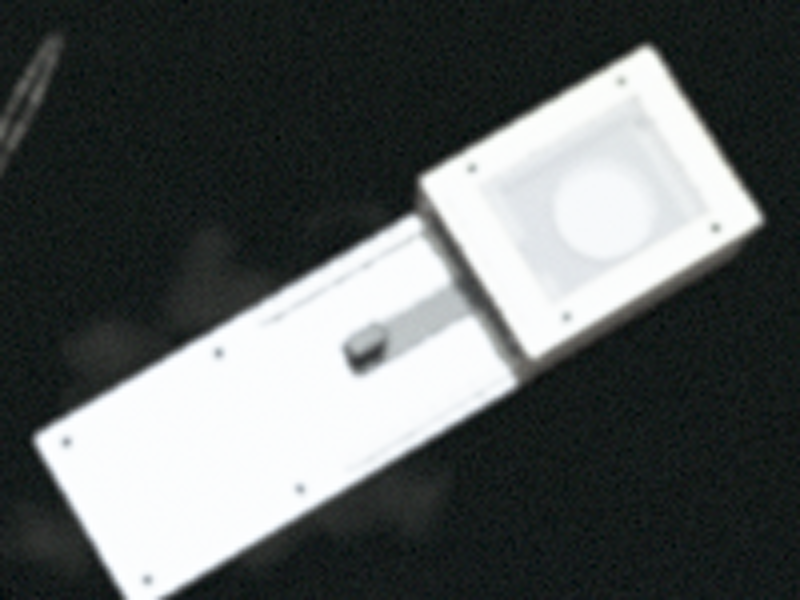

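View pics/s20.png

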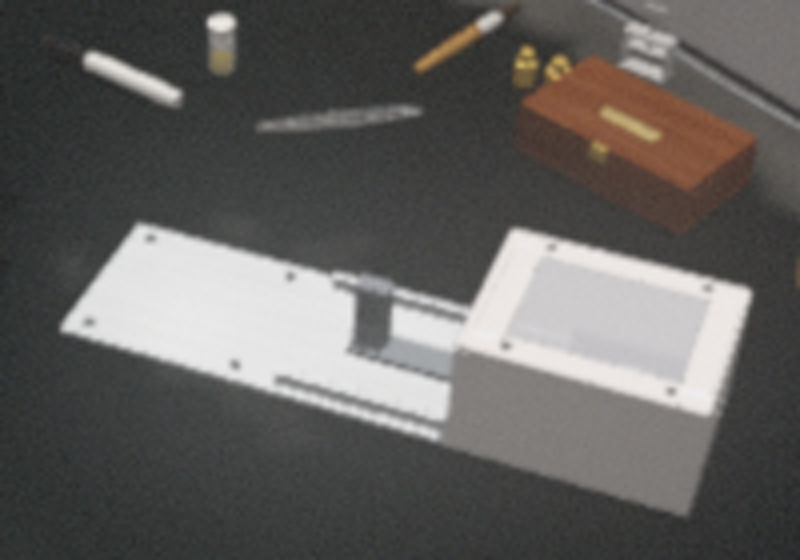

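```bash
python3 - <<'E'
from h import *
np.set_printoptions(precision=4,suppress=True)
t=env.capture("top"); 
print(back(t,[(230+603/4,130+210/4)],.022), "home",[.6206+.046,-.0926-.0797])
g=t["color"][140:220,330:425].astype(float); g=np.clip((g-170)/(255-170)*255,0,255).astype(np.uint8)
cv2.imwrite("pics/t21.png",cv2.resize(g[:,:,::-1],None,fx=7,fy=7,interpolation=cv2.INTER_CUBIC))
E
```

```text
[[ 0.6617 -0.1732  0.022 ]] home [0.6666000000000001, -0.1723]
```

View pics/t21.png

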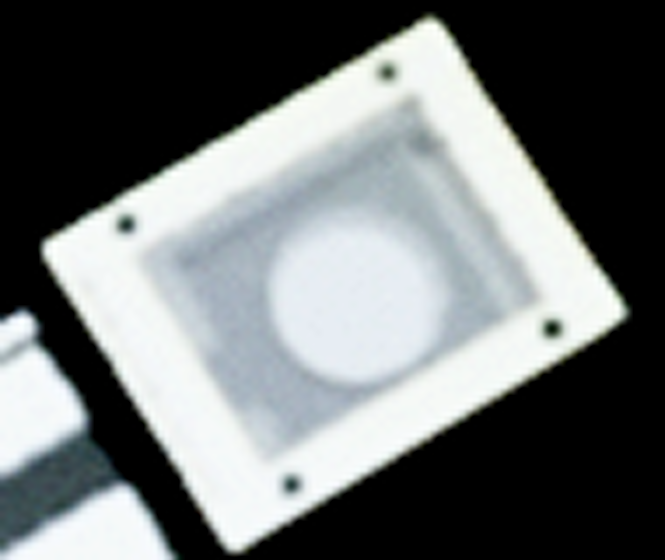

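```bash
python3 - <<'E'
from cell import env
s=env.read_state();print(s["clock"],s["qvel"].round(3),s["contact_force"]);print(env.sign_off())
E
```

```text
26.3 [ 0.    -0.001 -0.    -0.     0.     0.   ] [ 1.0605596   0.66567935 -0.48683473]
the job is handed in; nothing more can be done
None
```

The dish is flat between the four pins on the carrier's tray, and the carrier is home in the chamber with the flap shut behind it. I handed the job in at 26.3 s.

**What I did**
- Before placing the dish, I pulled the carrier back about 18 mm by its grip. Otherwise the gripper body would have overlapped the chamber roof while setting the dish down.
- I picked up the dish with about 6 N and lowered it between the pins until it touched, at about 5 N. Then I opened the fingers; the wrist picture showed it had not moved.
- I gripped the upright and pushed the carrier about 190 mm through the flap, creeping the last part until it met the end stop at about 15 N. I let go there and moved the arm clear.

**Last checks**
- **Carrier position:** the tongue's end lies 86.8 mm before the hinge; 87 mm is expected when fully home.
- **Flap:** the wrist picture taken after letting go shows it shut over the tongue.
- **Dish:** the top view through the roof window shows it lying flat in the tray. It measures about 5 mm from the estimated home point, but that camera had also read the tray about 4 mm off before the push, so I take this as camera error.
- **Bystanders:** the weight, timer, vial and marker are where they started, within measuring error.

**Detections that disagreed:** in the final pictures the network did not find the dish under the roof window. It reported the grip and the timer as the dish, and the look-alike's tray as the tray, so I judged those from the pictures instead.

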